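# Release the locked drawer of the bead chest

## Task

Unlock the small grey drawer chest. First set its three dials to the code 2 - 4 - 1 (left, middle, right as seen from the robot: ticks are counted clockwise from the long tick at the top of each dial, which is 0), and only then run the brass keeper along the bent bar, round the bend, until it rests against the stop at the far end beside the chest, so that the drawer is free. Let go of it, leave the code set, and leave everything else on the bench where it is.

Things in the scene. Friction and masses are not known exactly. Their poses are not given: they have to be found in the camera images.
- chest: grey drawer chest fixed to the bench, 170 mm deep (x), 240 wide (y). Origin: centre of its underside; x from its front to its back, y to its left seen from the robot. Front face at x = -85 mm, 75 mm high, its finger pull 14 mm proud; from there the dial panel slopes up and back at 30 degrees from level to 125 mm high at x = +2 mm; behind is a flat top. A bent bar runs round its front left corner
- dial_left (a joint): black dial, the left (+y) of three. Disc 44 mm across, 6 mm thick, with a grip bar 40 mm long, 12 mm wide, rising 36 mm off the panel; the bar end with the nose at its foot and the short white line on top is the pointer. 0 = pointer at the long tick (up the slope); grows clockwise facing the panel, 0.785 rad per tick. Range -0.3 to 5.9, friction 0.05 N m, stays where left. Starts under 1.5 rad from its code
- dial_middle (a joint): black dial, the middle of three. Disc 44 mm across, 6 mm thick, with a grip bar 40 mm long, 12 mm wide, rising 36 mm off the panel; the bar end with the nose at its foot and the short white line on top is the pointer. 0 = pointer at the long tick (up the slope); grows clockwise facing the panel, 0.785 rad per tick. Range -0.3 to 5.9, friction 0.05 N m, stays where left. Starts under 1.5 rad from its code
- dial_right (a joint): black dial, the right (-y) of three. Disc 44 mm across, 6 mm thick, with a grip bar 40 mm long, 12 mm wide, rising 36 mm off the panel; the bar end with the nose at its foot and the short white line on top is the pointer. 0 = pointer at the long tick (up the slope); grows clockwise facing the panel, 0.785 rad per tick. Range -0.3 to 5.9, friction 0.05 N m, stays where left. Starts under 1.5 rad from its code
- dial_left_centre (a point): centre of the left dial, on its axis at the panel's surface. Axes as the chest's (not tilted). The dial's axis is the panel normal, (-0.5, 0, 0.866) in the chest frame; up the slope is (0.866, 0, 0.5). Dial centres are 75 mm apart; eight white ticks, one of them long, surround each
- dial_middle_centre (a point): centre of the middle dial, on its axis at the panel's surface. Axes as the chest's (not tilted). The dial's axis is the panel normal, (-0.5, 0, 0.866) in the chest frame; up the slope is (0.866, 0, 0.5). Dial centres are 75 mm apart; eight white ticks, one of them long, surround each
- dial_right_centre (a point): centre of the right dial, on its axis at the panel's surface. Axes as the chest's (not tilted). The dial's axis is the panel normal, (-0.5, 0, 0.866) in the chest frame; up the slope is (0.866, 0, 0.5). Dial centres are 75 mm apart; eight white ticks, one of them long, surround each
- keeper: brass plate 12 mm thick hanging on the bar by a 15 mm round hole, 0.18 kg. Origin: hole centre; y: hole axis, along the bar; z up. 36 mm wide (x) from 45 below to 14 mm above the origin, then a grip tab 24 mm wide (x) up to 44 mm above. Hanging, its origin is 3.5 mm under the bar's axis. Starts before the drawer. Jams if over 25 degrees out of line with the bar: turn it with the bend
- bar_bend_start (a point): on the axis of the steel bar (8 mm thick, level, axis 70 mm above the bench), where its straight front part ends and the bend begins. The front part runs along the chest's y, 35 mm before the front face, from a post at chest y = -112 mm to this point at x = -120, y = +130 mm. A stop disc 24 mm across sits at its right end. Axes as the chest's
- bar_bend_end (a point): on the bar's axis, where the bend ends: chest x = -75, y = +175 mm. The bend is level, a quarter circle of 45 mm radius about chest x = -75, y = +130 mm; a keeper going round turns 90 degrees clockwise seen from above. From here the side part runs straight along chest +x, 55 mm clear of the chest's side. Axes as the chest's
- bar_stop (a point): on the bar's axis (chest x = +24, y = +175 mm): where the keeper's origin lies, but for the 3.5 mm sag, when it rests against the far stop. The stop is a disc 24 mm across with its face 6 mm farther on (+x); a post holds up the bar behind it. Axes as the chest's
- bead_jar: small closed glass jar, 44 mm diameter, 50 mm high, loose on the chest's flat top; leave alone. Origin on its underside
- casting: flat flower-shaped metal casting, about 44 mm across, 6 mm thick, loose on the bench before the chest; leave alone. Origin on its underside
- needle_file: thin file with a wooden handle, 175 mm long, 12 mm thick, loose on the bench before the chest; leave alone. Origin on its underside
- paste_can: metal can, 72 mm diameter, 75 mm high, on the right of the bench; leave alone. Origin on its underside
- dish: white bowl, 130 mm diameter, 30 mm high, on the right of the bench; leave alone. Origin on its underside
- handpiece: metal grinding handpiece lying on the left of the bench, 180 mm long, 26 mm thick; leave alone. Origin on its underside
- bench_brush: small wooden brush lying on the left of the bench; leave alone. Origin on its underside
There are look-alikes about, which are no part of the job. What is meant by the keeper is not green, purple or turquoise, and is the smaller of those in its own colour.

How it is judged:
By the outcome, as a careful person would: the job done as asked, in the order asked, and still so for the second after the job is handed in, with the robot touching nothing.
It also fails if it takes over 64 s, if anything falls off the work surface, if the arm or the gripper's body presses on something with over 40 N, if the wrist force passes 120 N, or if a joint passes its speed limit or range.

## Robot

A 6-joint arm with a two-finger parallel gripper is mounted at the origin on the work surface. World frame = base frame: x ahead of the robot, y to its left, z up, the work surface at z = 0. Lengths are in m, angles in rad, forces in N, time in s.
With the tool pointing down it reaches from about 0.3 to 0.775 m from the base axis. Payload 14.6 kg.
Tool frame: the origin (TCP) lies at the very end of the fingers, on their centre line; the grasp point (between the pads) lies 19 mm behind it; z points along the fingers, y is the direction in which the jaws open and shut (so a half turn about z gives the same grasp; the last joint's range is limited). The gripper opens to 94 mm and grips with 3 to 60 N. Pads are 16 mm wide; open, the fingers measure 119 mm over their backs; the gripper's body (75 mm by 177 mm) begins 78 mm behind the grasp point.
Start: joints at [-1.27, 0.3, 1.521, -0, 1.321, -0.067], TCP at [0.198, -0.513, 0.205] pointing down, gripper open.
Joint ranges: [-3.03, 3.03], [-0.79, 2.21], [0.23, 2.52], [-1.04, 4.18], [0, 3.07], [-2.55, 2.55]. Speed limits (rad/s): [2.22, 2.22, 2.57, 3.14, 3.14, 3.14].

## Interface

Orientations are given as [roll, pitch, yaw] about the fixed x, y, z axes, in that order (R = Rz(yaw) Ry(pitch) Rx(roll)).
In Python, from station import get_obs, vision, hand_in gives the robot as it stands.
- The arm moves only by the tool play_rows, never from a script. Its argument "moves" is a list of rows, each an object with "claw": the opening, from 0 (shut) to 1 (fully open); "linear": the shift along the tool's x, y, z in mm, a list of three; "turn": the turn, a rotation vector about the tool's x, y, z in rad, a list of three. In form: [{"claw": claw, "linear": [tx, ty, tz], "turn": [ax, ay, az]}, ...]. A call has 1 to 8 rows; each row is the pose to reach, as a shift and turn from the pose measured when the call began, along the tool's axes at that moment; what a row does not reach only later rows make up. A row lasts 1/8 s, in which the tool goes at most 62.5 mm and 10.7 degrees, less where a joint would pass 70% of its speed; a pose out of reach is approached as far as the arm can. A call with a gripper value outside its range is refused whole. The fingers move at their own pace and stop on an object; "force" is the grip in N (left out, the last holds). Time passes only in rows, so rows that repeat a pose let the fingers close. It gives the time, the measured TCP pose, the force and the opening at its end, in the units of the state.
- get_obs(): the state, without advancing time (a new reading comes with each control period).
- vision.camera(name): name is "side" or "top"; returns the picture (400x640x3 uint8, blue, green, red); there is no depth.
- vision.camera_info(name): a dict with "camera_matrix" (3x3 intrinsics, pixels), "rvec" (rotation vector, rad) and "tvec" (3), from world to camera coordinates, as OpenCV has them. Camera axes: x right, y down, z forward; pixel columns grow to the right and rows downward; lengths in m; the calibration is good to about 2 mm. A picture is of the moment at which its call begins. camera_info takes no time and is no camera call.
- hand_in(): hands the job in, once; it reports no verdict.
The state is a dict: "time_s": time; "qpos": joint angles; "joint_vel": joint speeds; "tau": joint torques, N m; "ee_pos": TCP position; "eef_rot": TCP orientation; "force": force on the tool from outside, world axes, zero at the start; "moment": the same for the moment, N m; "grip_width": finger opening in m.
Only numpy, scipy, OpenCV 4.12 (cv2) and the standard library are available. Lean on these libraries where they do the work, as an engineer would, in place of code of your own. Each camera call takes 0.05 s, during which the arm holds its last target.

## Working session

There is one attempt and no reset: what is moved stays moved. The work goes in short steps, Python scripts to look and compute and a tool call to move; the robot and the scene stay as the last step left them, time stands still between calls to the robot, and variables do not carry over. Pictures are saved under pics/ and viewed, and the job is handed in when it is done.

Besides the shell and the picture viewer there is one more tool, called by a JSON object that holds its "fn" and its "kwargs". play_rows: Moves the arm, as the interface text tells. Its arguments: {"type":"object","properties":{"moves":{"type":"array","items":{"type":"object","properties":{"claw":{"type":"number"},"linear":{"type":"array","items":{"type":"number"}},"turn":{"type":"array","items":{"type":"number"}}}}},"force":{"type":"number"}},"required":["moves"]}

```bash
mkdir -p pics; ls; cat > h.py <<'E'
import numpy as np, cv2
from station import get_obs, vision, hand_in
from scipy.spatial.transform import Rotation as R
def ray(n,u,v):
    i=vision.camera_info(n);K=np.array(i['camera_matrix'],float);r=cv2.Rodrigues(np.array(i['rvec'],float))[0];t=np.array(i['tvec'],float).ravel()
    d=r.T@np.linalg.inv(K)@np.array([u,v,1.]);return -r.T@t,d/np.linalg.norm(d)
def onz(n,u,v,z):
    o,d=ray(n,u,v);return o+d*(z-o[2])/d[2]
def proj(n,P):
    i=vision.camera_info(n);return cv2.projectPoints(np.atleast_2d(np.array(P,float)),np.array(i['rvec'],float),np.array(i['tvec'],float),np.array(i['camera_matrix'],float),None)[0][:,0]
def tri(a,b):
    o1,d1=ray(*a);o2,d2=ray(*b);s=np.linalg.lstsq(np.c_[d1,-d2],o2-o1,rcond=None)[0]
    p,q=o1+s[0]*d1,o2+s[1]*d2;return (p+q)/2,np.linalg.norm(p-q)
E
python3 - <<'E'
from h import *
for n in('side','top'):
    cv2.imwrite(f'pics/{n}0.png',vision.camera(n));print(n,vision.camera_info(n))
print(get_obs())
E
```

```text
pics
side {'camera_matrix': array([[402.38795976,   0.        , 318.37048682],
       [  0.        , 402.38795976, 192.64443424],
       [  0.        ,   0.        ,   1.        ]]), 'rvec': array([ 0.87186021, -2.54031265,  1.02476859]), 'tvec': array([0.39761259, 0.28535847, 0.96728691])}
top {'camera_matrix': array([[474.89671413,   0.        , 324.31004672],
       [  0.        , 474.89671413, 199.6387833 ],
       [  0.        ,   0.        ,   1.        ]]), 'rvec': array([ 2.14297952, -2.14570547,  0.19497153]), 'tvec': array([-0.01078867,  0.50647174,  1.27257739])}
{'time_s': 0.1, 'qpos': array([-1.26963160e+00,  3.00429653e-01,  1.52152850e+00,  9.32328987e-07,
        1.32068678e+00, -6.65918208e-02]), 'joint_vel': array([ 5.45090792e-04, -2.08930321e-03, -3.41351857e-04, -1.99114844e-03,
        9.66241075e-05,  2.07673628e-03]), 'tau': array([ 1.17676507e-03, -5.32645547e+01, -3.53283548e+01,  7.09357113e-02,
        2.34822108e-02, -3.42755345e-05]), 'ee_pos': array([ 0.19766888, -0.51299765,  0.2049313 ]), 'eef_rot': array([-3.14054277e+00, -7.09223933e-05,  3.67756283e-01]), 'force': array([ 0.39476451, -0.074532  , -0.23285793]), 'moment': array([-0.02403297, -0.01995192, -0.00500191]), 'grip_width': 0.09347023323941821}
```

View pics/side0.png

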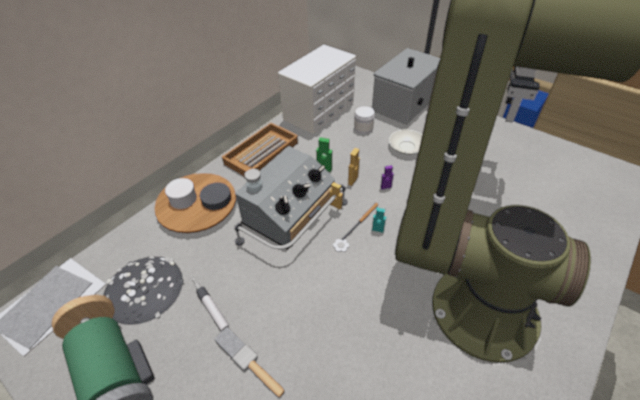

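View pics/top0.png

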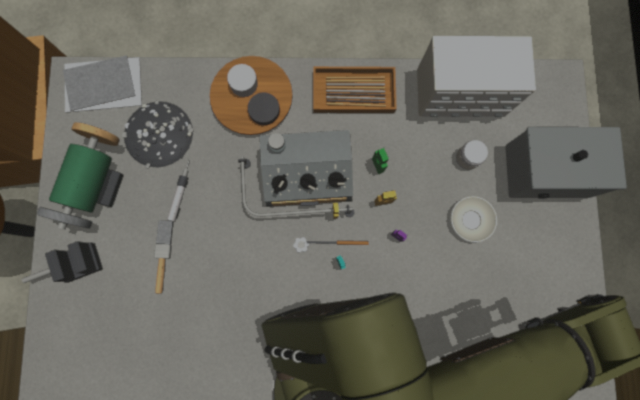

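```bash
python3 - <<'E'
import cv2
a=cv2.imread('pics/top0.png')[120:280,225:415];cv2.imwrite('pics/t1.png',cv2.resize(a,(760,640))[:600])
cv2.imwrite('pics/t1.png',cv2.resize(cv2.imread('pics/top0.png')[125:225,232:362],None,fx=6,fy=6,interpolation=2))
cv2.imwrite('pics/s1.png',cv2.resize(cv2.imread('pics/side0.png')[145:255,225:365],None,fx=5,fy=5,interpolation=2))
E
```

```text
(no output)
```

View pics/t1.png

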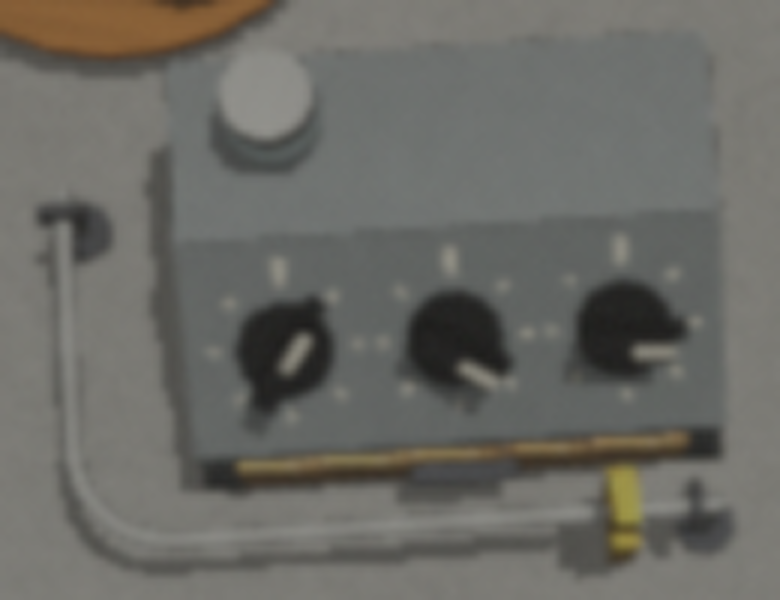

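View pics/s1.png

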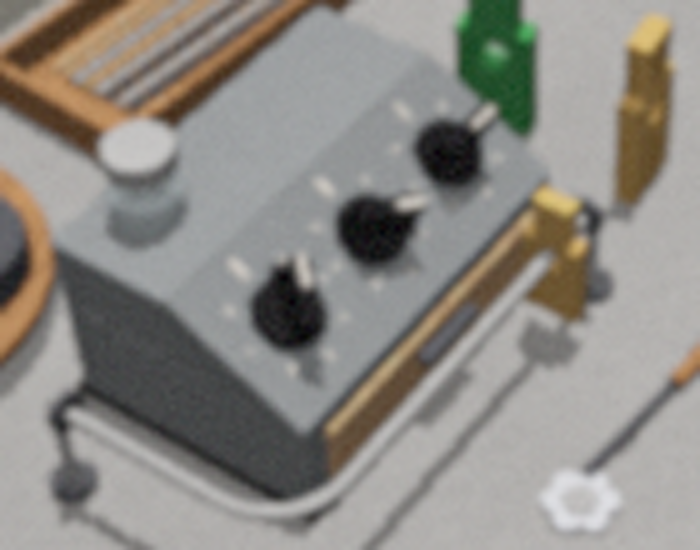

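```bash
python3 - <<'E'
from h import *
for n,(x0,y0,x1,y1),s in(('top',(262,160,360,205),8),('side',(255,155,345,230),8)):
    im=cv2.imread(f'pics/{n}0.png')[y0:y1,x0:x1]; g=cv2.resize(cv2.cvtColor(im,6),None,fx=s,fy=s,interpolation=cv2.INTER_CUBIC)
    th=cv2.morphologyEx(g,cv2.MORPH_TOPHAT,np.ones((5*s,5*s)))
    m=(th>22).astype(np.uint8)
    N,l,st,c=cv2.connectedComponentsWithStats(m)
    vis=cv2.cvtColor(g,8)
    for i in range(1,N):
        if 60<st[i,4]<1500:
            p=(c[i]+.5)/s-.5+[x0,y0]; print(n,i,p.round(1),st[i,4])
            cv2.circle(vis,tuple(int(v) for v in c[i]),3,(0,0,255),-1);cv2.putText(vis,str(i),tuple(int(v)+5 for v in c[i]),0,.6,(0,255,255),2)
    cv2.imwrite(f'pics/{n}_ticks.png',vis)
E
```

```text
top 1 [335.  166.1] 516
top 2 [306.5 167.9] 559
top 3 [278.  169.7] 520
top 4 [343.7 170.2] 97
top 6 [287.  173.9] 70
top 9 [319.4 180. ] 98
top 11 [339.5 183.3] 1091
top 12 [310.8 186.7] 1284
top 19 [338.8 198. ] 490
top 20 [322.8 199. ] 411
top 21 [306.9 200.1] 438
top 22 [291.7 201. ] 527
top 23 [276.8 202. ] 459
side 1 [255.5 155.3] 229
side 4 [313.2 155.7] 492
side 5 [323.9 155.5] 540
side 6 [318.8 165. ] 120
side 7 [305.1 166.7] 374
side 8 [313.  165.7] 62
side 9 [321.3 167.7] 1044
side 10 [324.5 170.4] 402
side 11 [259.2 172.7] 391
side 14 [255.1 177.9] 186
side 15 [289.5 181.8] 681
side 17 [308.  181.5] 208
side 18 [257.6 183.9] 618
side 19 [335.5 184.7] 1389
side 20 [322.2 183.2] 159
side 21 [308.4 184.6] 1251
side 22 [343.9 185.4] 212
side 26 [343.9 194.7] 688
side 29 [285.4 198.5] 902
side 30 [272.4 198.2] 807
side 31 [291.8 197.8] 164
side 32 [289.4 200.1] 110
side 35 [299.9 201.5] 65
side 36 [310.9 201.7] 105
side 38 [343.6 207.1] 499
side 40 [270.5 206.7] 179
side 41 [339.4 210.9] 426
side 42 [274.8 214.7] 130
side 43 [289.7 215.2] 200
side 44 [328.8 216.5] 115
side 46 [282.7 218.4] 83
side 47 [290.9 223.1] 543
side 49 [323.5 228.8] 240
side 50 [285.3 229.1] 143
```

View pics/top_ticks.png

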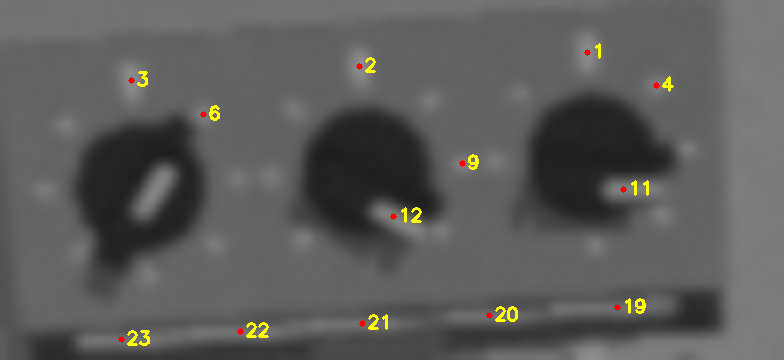

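View pics/side_ticks.png

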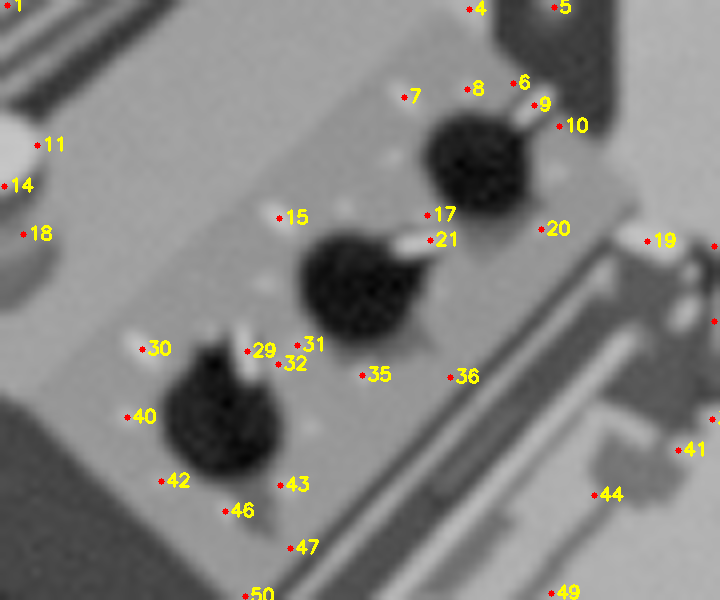

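```bash
cat > fit.py <<'E'
from h import *
from scipy.optimize import least_squares
T={'L':{0:(131,80),7:(66,125),6:(45,190),5:(82,253),4:(149,275),3:(214,245),2:(238,179),1:(203,114)},
'M':{0:(359,66),1:(430,100),2:(462,163),3:(440,231),5:(303,239),6:(270,177),7:(293,109)},
'R':{0:(587,52),1:(657,86),2:(687,149),3:(661,215),4:(596,245),6:(496,161),7:(520,95)}}
S={'L':{0:(138,346),7:(127,417),6:(161,481),5:(226,511),4:(280,485),3:(312,430),2:(278,364)},
'M':{0:(275,214),1:(343,208),7:(264,284),5:(362,375),6:(297,345),3:(440,293)},
'R':{0:(400,92),7:(393,157),6:(427,215),3:(555,172),4:(541,229)}}
obs=[]
for n,D,o in(('top',T,(262,160)),('side',S,(255,155))):
    for d in D:
        for k,p in D[d].items(): obs.append((n,d,k,(np.array(p)+.5)/8-.5+o))
up=np.array([.866,0,.5]);dy={'L':.075,'M':0,'R':-.075}
mx=-.0415;mz=.1
nrm=np.array([-.5,0,.866])
def model(v,d,k):
    x,y,a,r,r0,cs=v
    rr=r0 if k==0 else r; th=k*np.pi/4
    p=np.array([mx,dy[d],mz])+up*(cs+rr*np.cos(th))+np.array([0,-1,0])*rr*np.sin(th)
    return R.from_euler('z',a).apply(p)+[x,y,0]
def res(v,full=False):
    out=[]
    for n in('top','side'):
        O=[o for o in obs if o[0]==n]
        out.append(proj(n,[model(v,o[1],o[2]) for o in O])-np.array([o[3] for o in O]))
    return np.vstack(out).ravel()
c=onz('top',306.5,180,.1)
f=least_squares(res,[c[0]+.04,c[1],0,.03,.033,0],loss='soft_l1',f_scale=.5)
v=f.x;print('x y yaw r r0 cs',v.round(4))
e=res(v).reshape(-1,2)
for o,q in zip([o for o in obs if o[0]=='top']+[o for o in obs if o[0]=='side'],e): print(o[:3],q.round(2),end='; ')
np.save('pose.npy',v)
E
python3 fit.py
```

```text
x y yaw r r0 cs [0.5774 0.0366 0.0674 0.0319 0.0368 0.0121]
('top', 'L', 0) [-0.16 -0.29]; ('top', 'L', 7) [-0.16 -0.17]; ('top', 'L', 6) [-0.28  0.06]; ('top', 'L', 5) [-0.59 -0.01]; ('top', 'L', 4) [-0.18 -0.03]; ('top', 'L', 3) [-0.13 -0.13]; ('top', 'L', 2) [-0.27 -0.13]; ('top', 'L', 1) [-0.11  0.09]; ('top', 'M', 0) [-0.   -0.39]; ('top', 'M', 1) [ 0.03 -0.  ]; ('top', 'M', 2) [0.04 0.02]; ('top', 'M', 3) [-0.23 -0.23]; ('top', 'M', 5) [-0.01 -0.12]; ('top', 'M', 6) [-0.01 -0.16]; ('top', 'M', 7) [ 0.04 -0.02]; ('top', 'R', 0) [ 0.05 -0.48]; ('top', 'R', 1) [ 0.06 -0.09]; ('top', 'R', 2) [ 0.14 -0.07]; ('top', 'R', 3) [ 0.19 -0.07]; ('top', 'R', 4) [0.05 0.03]; ('top', 'R', 6) [ 0.04 -0.01]; ('top', 'R', 7) [ 0.13 -0.11]; ('side', 'L', 0) [0.28 0.07]; ('side', 'L', 7) [0.17 0.09]; ('side', 'L', 6) [-0.11  0.21]; ('side', 'L', 5) [0.18 0.13]; ('side', 'L', 4) [1.16 0.44]; ('side', 'L', 3) [-0.29 -0.33]; ('side', 'L', 2) [0.02 0.06]; ('side', 'M', 0) [0.24 0.21]; ('side', 'M', 1) [ 0.29 -0.2 ]; ('side', 'M', 7) [ 0.38 -0.17]; ('side', 'M', 5) [ 0.03 -0.21]; ('side', 'M', 6) [ 0.15 -0.07]; ('side', 'M', 3) [-0.2   0.25]; ('side', 'R', 0) [0.44 0.31]; ('side', 'R', 7) [0.3  0.07]; ('side', 'R', 6) [-0.12  0.19]; ('side', 'R', 3) [0.34 0.03]; ('side', 'R', 4) [ 0.07 -0.36];
```

```bash
python3 - <<'E'
from h import *
v=np.load('pose.npy')
C=lambda p:R.from_euler('z',v[2]).apply(np.array(p,float))+[v[0],v[1],0]
pts=[(-.085,.12,.075),(-.085,-.12,.075),(.002,.12,.125),(.002,-.12,.125),(.085,-.12,.125),(.085,.12,.125),(-.085,-.12,0),(-.085,.12,0)]
bar=[(-.12,y,.07) for y in np.linspace(-.112,.13,8)]+[(-.075-.045*np.cos(t),.13+.045*np.sin(t),.07) for t in np.linspace(0,np.pi/2,6)]+[(x,.175,.07) for x in(-.04,0,.024)]
for n,(x0,y0,x1,y1),s in(('top',(232,125,362,225),6),('side',(225,145,365,255),5)):
    g=cv2.resize(cv2.imread(f'pics/{n}0.png')[y0:y1,x0:x1],None,fx=s,fy=s,interpolation=2)
    for P,c in((pts,(0,0,255)),(bar,(255,0,255))):
        for q in proj(n,[C(p) for p in P]):
            q=(q-[x0,y0]+.5)*s-.5; cv2.circle(g,(int(q[0]),int(q[1])),3,c,-1)
    cv2.imwrite(f'pics/{n}_ov.png',g)
E
```

```text
(no output)
```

View pics/top_ov.png

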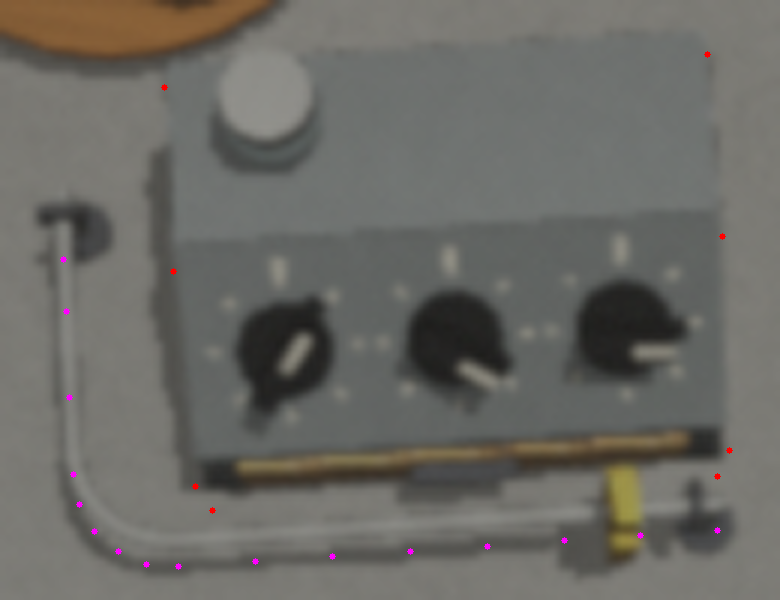

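View pics/side_ov.png

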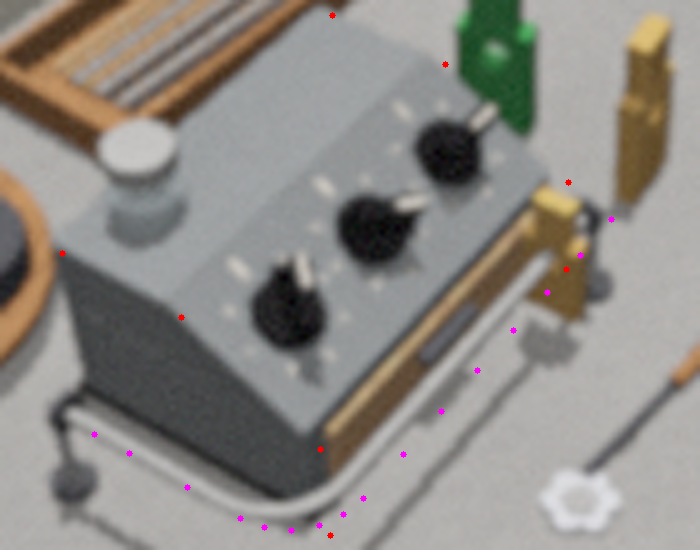

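```bash
cat > fit2.py <<'E'
import io,contextlib
with contextlib.redirect_stdout(io.StringIO()):
    from fit import *
cor=[('top',(.002,-.12,.125),(718,211)),('top',(.002,.12,.125),(178,243)),('top',(.085,-.12,.125),(708,38)),('top',(-.085,.12,.075),(196,465)),('top',(-.085,-.12,.075),(722,433)),
('side',(.002,.12,.125),(170,303)),('side',(-.085,.12,.075),(303,436)),('side',(-.085,-.12,.075),(549,178)),('side',(.085,.12,.125),(57,245))]
CO=[(n,np.array(p),(np.array(q)+.5)/(6 if n=='top' else 5)-.5+((232,125) if n=='top' else (225,145))) for n,p,q in cor]
def res2(w):
    v=w[:6].copy();dz=w[6];
    out=[]
    a=R.from_euler('z',v[2])
    for n in('top','side'):
        O=[o for o in obs if o[0]==n]
        out.append(proj(n,[model(v,o[1],o[2])+[0,0,dz] for o in O])-np.array([o[3] for o in O]))
    for n,p,q in CO: out.append(2*(proj(n,a.apply(p)+[v[0],v[1],dz])-q))
    return np.r_[np.vstack(out).ravel()]
for free in (0,1):
    fun=(lambda w:res2(w)) if free else (lambda w:res2(np.r_[w[:6],0]))
    f=least_squares(fun,np.r_[v,0],loss='soft_l1',f_scale=.5)
    w=f.x;print('x y yaw r r0 cs dz',w.round(4),f.cost)
    print((res2(w).reshape(-1,2)[-len(CO):]/2).round(2).tolist())
    print(np.abs(res2(w).reshape(-1,2)[:-len(CO)]).mean(0))
np.save('pose2.npy',w)
E
python3 fit2.py
```

```text
x y yaw r r0 cs dz [0.5864 0.0363 0.0617 0.0318 0.0371 0.0034 0.    ] 15.577312540077942
[[0.9, 1.19], [-0.59, 1.21], [0.26, -0.35], [-0.07, 0.04], [1.21, -0.02], [-0.37, 1.09], [0.72, 1.04], [1.64, -0.32], [-1.1, 0.07]]
[0.23637856 0.51582278]
x y yaw r r0 cs dz [0.586  0.0369 0.0639 0.0319 0.0369 0.0024 0.0041] 11.927463872001065
[[0.77, 0.84], [-1.01, 1.08], [0.06, -0.79], [-0.4, 0.03], [1.16, -0.25], [-0.56, 0.27], [0.67, 0.26], [1.59, -1.24], [-1.41, -0.72]]
[0.19219399 0.18794111]
```

```bash
python3 - <<'E'
from h import *
def prof(n,o,s,pts,dirn):
    g=cv2.cvtColor(cv2.imread(f'pics/{n}0.png'),6).astype(np.float32);out=[]
    for p in pts:
        q=(np.array(p)+.5)/s-.5+o
        t=np.arange(-2.6,2.61,.1);d=np.array(dirn)/np.linalg.norm(dirn)
        xy=(q+t[:,None]*d).astype(np.float32)
        w=cv2.remap(g,xy[:,0][None],xy[:,1][None],cv2.INTER_CUBIC)[0]
        w=np.clip(w-np.percentile(w,60),0,None)
        c=q+d*(w*t).sum()/w.sum();out.append(c)
    return np.array(out)
A=prof('top',(232,125),6,[(x,541-(x-200)*26/360) for x in range(200,580,30)],(0,1))
B=prof('side',(225,145),5,[(365+(k*15),462-k*17) for k in range(0,11)],(.75,.66))
print(B.round(1).tolist())
fa=cv2.fitLine(A.astype(np.float32),cv2.DIST_HUBER,0,.01,.01).ravel();fb=cv2.fitLine(B.astype(np.float32),cv2.DIST_HUBER,0,.01,.01).ravel()
# subst: plane normals
def pl(n,f):
    o,d1=ray(n,f[2]-30*f[0],f[3]-30*f[1]);_,d2=ray(n,f[2]+30*f[0],f[3]+30*f[1]);m=np.cross(d1,d2);m/=np.linalg.norm(m);return m,m@o
m1,c1=pl('top',fa);m2,c2=pl('side',fb)
for y in(-.05,.03,.15):
    print(np.linalg.solve(np.array([m1,m2,[0,1,0]]),[c1,c2,y]))
print(np.arctan2(*np.cross(m1,m2)[[0,1]]), 'z=.07 pts',[onz('top',*p,.07).round(4).tolist() for p in (A[0],A[-1])])
# side part of bar in top
S=prof('top',(232,125),6,[(63+(y-250)*.04,y) for y in range(250,440,20)],(1,0))
print([onz('top',*p,.07).round(4).tolist() for p in (S[0],S[-1])])
E
```

```text
[[297.1, 236.5], [300.1, 233.2], [303.1, 229.8], [306.2, 226.5], [309.3, 223.1], [312.2, 219.7], [315.3, 216.4], [318.3, 213.0], [321.4, 209.6], [324.5, 206.3], [327.5, 202.9]]
[ 0.4747464 -0.05       0.0774763]
[0.46929975 0.03       0.07752363]
[0.46112977 0.15       0.07759462]
3.0736144294263688 z=.07 pts [[0.4624, 0.1488, 0.07], [0.4735, -0.0125, 0.07]]
[[0.5941, 0.2132, 0.07], [0.511, 0.2071, 0.07]]
```

```bash
cat > fit3.py <<'E'
import io,contextlib
with contextlib.redirect_stdout(io.StringIO()):
    from fit import *
def go(ns):
    def rs(w):
        v=np.r_[w,0];out=[]
        for n in ns:
            O=[o for o in obs if o[0]==n]
            out.append(proj(n,[model(v,o[1],o[2]) for o in O])-np.array([o[3] for o in O]))
        return np.vstack(out).ravel()
    f=least_squares(rs,[.588,.037,.064,.032,.037],loss='soft_l1',f_scale=.5);print(ns,f.x.round(4),f.cost)
    return f.x
a=go(['top']);b=go(['side']);go(['top','side'])
np.save('pose3.npy',a)
for v_ in (a,b):
  C=lambda p:R.from_euler('z',v_[2]).apply(np.array(p,float))+[v_[0],v_[1],0]
  inv=lambda p:R.from_euler('z',-v_[2]).apply(np.array(p,float)-[v_[0],v_[1],0])
  print([inv(p).round(4).tolist() for p in([.4624,.1488,.07],[.4735,-.0125,.07],[.5941,.2132,.07],[.511,.2071,.07])])
E
python3 fit3.py
```

```text
['top'] [0.589  0.0373 0.0676 0.032  0.0361] 0.1974924849283467
['side'] [0.5923 0.0332 0.0661 0.0321 0.0378] 1.0182110651117866
['top', 'side'] [0.5894 0.0366 0.0665 0.0318 0.0374] 9.040127453834351
[[-0.1187, 0.1198, 0.07], [-0.1186, -0.0419, 0.07], [0.017, 0.1752, 0.07], [-0.0663, 0.1747, 0.07]]
[[-0.122, 0.1239, 0.07], [-0.1215, -0.0377, 0.07], [0.0137, 0.1795, 0.07], [-0.0696, 0.1789, 0.07]]
```

```bash
cat >> h.py <<'E'
X0,Y0,A0=.5895,.0370,.0675
RC=R.from_euler('z',A0)
def C(p): return RC.apply(np.array(p,float))+[X0,Y0,0]
UP=np.array([.866,0,.5]);NR=np.array([-.5,0,.866]);RT=np.array([0,-1.,0])
DC={'L':np.array([-.0415,.075,.1]),'M':np.array([-.0415,0,.1]),'R':np.array([-.0415,-.075,.1])}
def inpl(n,u,v,d,h):
    o,r=ray(n,u,v);nw=RC.apply(NR);c=C(DC[d]+NR*h);p=o+r*((c-o)@nw)/(r@nw);q=p-c
    return np.array([q@RC.apply(UP),q@RC.apply(RT)])*1e3
def dialpose(d,th,h,off=(0,0,0)):
    "TCP at height h above panel over dial d; tool x = -pointer"
    x=-(UP*np.cos(th)+RT*np.sin(th));z=-NR;y=np.cross(z,x)
    return C(DC[d]+NR*h)+np.array(off),RC*R.from_matrix(np.c_[x,y,z])
def cur():
    o=get_obs();return np.array(o['ee_pos']),R.from_euler('xyz',o['eef_rot']),o
def rel(P,Rt,ref=None):
    p,r=ref or cur()[:2]
    return (r.inv().apply(np.array(P)-p)*1e3).round(1).tolist(),(r.inv()*Rt).as_rotvec().round(3).tolist()
E
python3 - <<'E'
from h import *
# white line ends in top crop6
for d,e in dict(L=[(285,375),(305,337)],M=[(460,362),(496,386)],R=[(633,352),(676,351)]).items():
    q=[inpl('top',(a+.5)/6-.5+232,(b+.5)/6-.5+125,d,36) for a,b in e]
    print(d,[x.round(1).tolist() for x in q],'dir',np.arctan2(*(q[1]-q[0])[::-1]),'rad',np.arctan2(q[1][1],q[1][0]))
for d,e in dict(L=[(308,285),(300,258)],M=[(393,209),(424,199)],R=[(474,126),(492,107)]).items():
    q=[inpl('side',(a+.5)/5-.5+225,(b+.5)/5-.5+145,d,36) for a,b in e]
    print('side',d,[x.round(1).tolist() for x in q],'dir',np.arctan2(*(q[1]-q[0])[::-1]))
for d,e in dict(L=(320,303),M=(508,370),R=(686,328)).items():
    q=inpl('top',(e[0]+.5)/6-.5+232,(e[1]+.5)/6-.5+125,d,4);print('nose',d,q,np.arctan2(q[1],q[0]))
for d in'LMR': print(d,C(DC[d]))
E
```

```text
L [[12281.9, 2436.7], [11786.5, 2138.2]] dir -2.599168447649995 rad 0.17945655829304089
M [[12261.2, 104.6], [12620.5, -339.0]] dir -0.889907612635604 rad -0.026855645882205154
R [[12279.4, -2207.2], [12304.2, -2763.7]] dir -1.5263014354354956 rad -0.22094823584500098
side L [[-1601.2, -21193.2], [-2103.1, -21522.4]] dir -2.561033060797607
side M [[-1470.9, -24024.9], [-1156.3, -24753.0]] dir -1.1628949605077712
side R [[-1499.7, -27140.7], [-1515.1, -27861.8]] dir -1.592093458145602
nose L [1277.76180388  226.93057294] 0.17576734701033006
nose M [1363.69764742  -36.46343009] -0.026732277480004323
nose R [1330.53781429 -298.32593057] -0.22056670928409694
L [0.54303585 0.10903008 0.1       ]
M [0.54809451 0.03420088 0.1       ]
R [ 0.55315316 -0.04062833  0.1       ]
```

```bash
python3 - <<'E'
from h import *
for d,e in dict(L=[(285,375),(305,337)],M=[(460,362),(496,386)],R=[(633,352),(676,351)]).items():
    q=[inpl('top',(a+.5)/6-.5+232,(b+.5)/6-.5+125,d,.036) for a,b in e]
    print(d,[x.round(1).tolist() for x in q],'dir',np.arctan2(*(q[1]-q[0])[::-1]),'rad',np.arctan2(q[1][1],q[1][0]))
for d,e in dict(L=[(308,285),(300,258)],M=[(393,209),(424,199)],R=[(474,126),(492,107)]).items():
    q=[inpl('side',(a+.5)/5-.5+225,(b+.5)/5-.5+145,d,.036) for a,b in e]
    print('side',d,[x.round(1).tolist() for x in q],'dir',np.arctan2(*(q[1]-q[0])[::-1]))
for d,e in dict(L=(320,303),M=(508,370),R=(686,328)).items():
    q=inpl('top',(e[0]+.5)/6-.5+232,(e[1]+.5)/6-.5+125,d,.004);print('nose',d,q,np.arctan2(q[1],q[0]))
p,r=dialpose('R',1.5,.07);print(p,r.as_matrix().round(2).tolist(),cur()[1].as_matrix().round(2).tolist());print(rel(p,r))
E
```

```text
L [[-0.6, 0.8], [15.9, 10.8]] dir 0.5424242059397947 rad 0.595412270558622
M [[0.1, 1.3], [-12.0, 16.2]] dir 2.2516850409541975 rad 2.2076842317699166
R [[-0.5, 1.2], [-1.4, 19.8]] dir 1.6152912181542827 rad 1.6403563922545394
side L [[3.5, 3.7], [16.5, 12.2]] dir 0.5805595927921868
side M [[0.1, 0.1], [-8.0, 18.9]] dir 1.978697693082016
side R [[0.9, 3.9], [1.3, 22.5]] dir 1.5494991954441903
nose L [20.65880237 16.7471208 ] 0.6812030229441416
nose M [-16.06319247  22.25140543] 2.1960667009129433
nose R [-1.89337496 27.10125035] 1.6405460062454036
[ 0.51823287 -0.04298904  0.16062   ] [[-0.13, 0.86, 0.5], [0.99, 0.13, 0.03], [-0.04, 0.5, -0.87]] [[0.93, 0.36, -0.0], [0.36, -0.93, 0.0], [0.0, -0.0, -1.0]]
([468.1, -323.3, 44.7], [-0.467, 0.318, -1.309])
```

```bash
cat >> h.py <<'E'
def rows(P,Rt,N):
    l,t=rel(P,Rt)
    for i in range(1,N+1): print((np.array(l)*i/N).round(0).tolist(),(np.array(t)*i/N).round(3).tolist())
E
python3 - <<'E'
from h import *
p,r=dialpose('R',1.61,.08);print(p);rows(p,r,11)
E
```

```text
[ 0.51324425 -0.04332628  0.16928   ]
[42.0, -30.0, 3.0] [-0.04, 0.031, -0.109]
[84.0, -59.0, 7.0] [-0.081, 0.062, -0.219]
[126.0, -89.0, 10.0] [-0.121, 0.092, -0.328]
[168.0, -118.0, 13.0] [-0.161, 0.123, -0.437]
[211.0, -148.0, 16.0] [-0.201, 0.154, -0.546]
[253.0, -177.0, 20.0] [-0.242, 0.185, -0.656]
[295.0, -207.0, 23.0] [-0.282, 0.216, -0.765]
[337.0, -236.0, 26.0] [-0.322, 0.247, -0.874]
[379.0, -266.0, 29.0] [-0.362, 0.277, -0.983]
[421.0, -295.0, 33.0] [-0.403, 0.308, -1.093]
[463.0, -325.0, 36.0] [-0.443, 0.339, -1.202]
```

{"fn": "play_rows", "kwargs": {"moves": [{"claw":0.4,"linear":[42,-30,-5],"turn":[-0.04,0.031,-0.109]},{"claw":0.4,"linear":[84,-59,-10],"turn":[-0.081,0.062,-0.219]},{"claw":0.4,"linear":[126,-89,-15],"turn":[-0.121,0.092,-0.328]},{"claw":0.4,"linear":[168,-118,-20],"turn":[-0.161,0.123,-0.437]},{"claw":0.4,"linear":[211,-148,-20],"turn":[-0.201,0.154,-0.546]},{"claw":0.4,"linear":[253,-177,-20],"turn":[-0.242,0.185,-0.656]},{"claw":0.4,"linear":[295,-207,-15],"turn":[-0.282,0.216,-0.765]},{"claw":0.4,"linear":[337,-236,-10],"turn":[-0.322,0.247,-0.874]}], "force": 20}}

```text
time_s: 1.1
ee_pos: [0.4279, -0.17, 0.2151]
eef_rot: [2.755, -0.081, 1.273]
force: [0.6, 0.1, -0.5]
grip_width: 0.0376
```

```bash
python3 - <<'E'
from h import *
p,r=dialpose('R',1.61,.08);o=cur()[2];print(o['time_s'],o['qpos'],o['ee_pos']);rows(p,r,4)
E
```

```text
1.1 [-0.5582259  -0.12606364  2.01057827  0.21589531  0.91119059 -0.34718388] [ 0.42787657 -0.17003618  0.21514849]
[36.0, 5.0, 18.0] [-0.03, 0.023, -0.081]
[71.0, 10.0, 35.0] [-0.06, 0.046, -0.162]
[106.0, 15.0, 52.0] [-0.089, 0.068, -0.243]
[142.0, 20.0, 70.0] [-0.119, 0.091, -0.324]
```

{"fn": "play_rows", "kwargs": {"moves": [{"claw":0.4,"linear":[36,5,18],"turn":[-0.03,0.023,-0.081]},{"claw":0.4,"linear":[71,10,35],"turn":[-0.06,0.046,-0.162]},{"claw":0.4,"linear":[106,15,52],"turn":[-0.089,0.068,-0.243]},{"claw":0.4,"linear":[142,20,70],"turn":[-0.119,0.091,-0.324]},{"claw":0.4,"linear":[142,20,70],"turn":[-0.119,0.091,-0.324]}]}}

```text
time_s: 1.72
ee_pos: [0.5136, -0.0419, 0.1682]
eef_rot: [2.621, -0.02, 1.607]
force: [-1.3, -0.6, 0.4]
grip_width: 0.0376
```

```bash
python3 - <<'E'
from h import *
p,r=dialpose('R',1.61,.08);q,s,o=cur();print(o['time_s'],o['qpos'],q-p,rel(p,r))
for n,(x0,y0,x1,y1),k in(('top',(250,125,380,225),6),('side',(235,105,395,225),5)):
    im=vision.camera(n);g=cv2.resize(im[y0:y1,x0:x1],None,fx=k,fy=k,interpolation=2)
    cv2.imwrite(f'pics/{n}_a_raw.png',im)
    # expected finger points: tool origin, +-(half opening) tips inner corners
    w=o['grip_width']/2
    P=[q,q+s.apply([0,w,0]),q+s.apply([0,-w,0]),q+s.apply([0,0,.062])]
    for u in proj(n,P):
        a=(u-[x0,y0]+.5)*k-.5;cv2.circle(g,(int(a[0]),int(a[1])),3,(0,0,255),-1)
    cv2.imwrite(f'pics/{n}_a.png',g)
E
```

```text
1.725 [-0.23100344  0.0060062   2.04378742  0.26351138  0.60662237 -0.44156209] [ 0.00030663  0.00142113 -0.00110801] ([-1.4, 0.3, -1.2], [-0.002, -0.002, 0.002])
```

View pics/top_a.png

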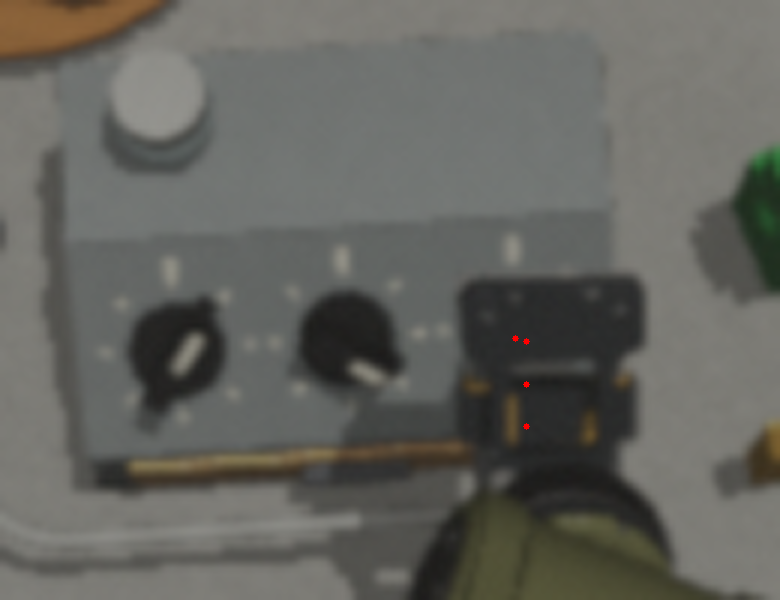

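View pics/side_a.png

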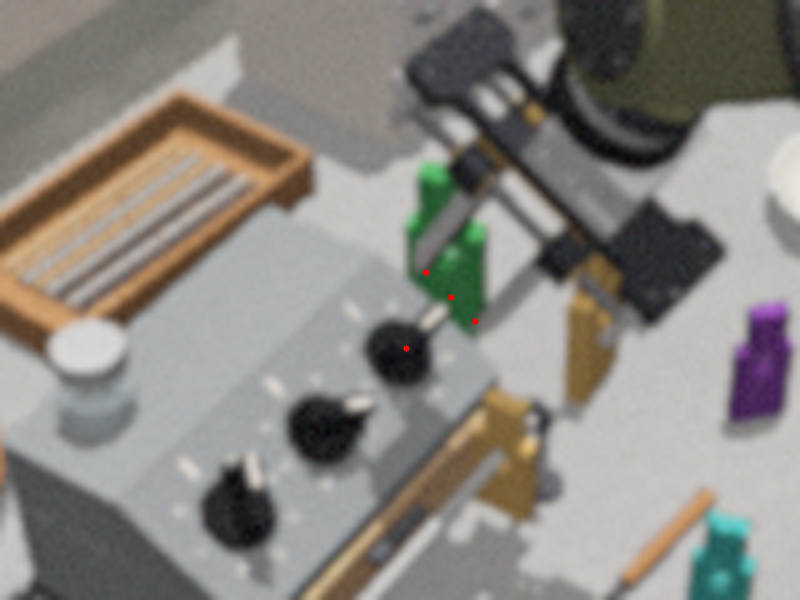

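```bash
sed -i 's/^X0,Y0,A0=.*/X0,Y0,A0=.5905,.0355,.067/' h.py; python3 - <<'E'
from h import *
p,r=dialpose('R',1.61,.012);rows(p,r,4)
E
```

```text
[-0.0, 0.0, 17.0] [-0.0, -0.0, -0.0]
[-1.0, 0.0, 34.0] [-0.0, -0.0, -0.0]
[-1.0, 0.0, 51.0] [-0.001, -0.0, -0.0]
[-1.0, 1.0, 68.0] [-0.001, -0.0, -0.0]
```

{"fn": "play_rows", "kwargs": {"moves": [{"claw":0.4,"linear":[0,0,17],"turn":[0,0,0]},{"claw":0.4,"linear":[-1,0,34],"turn":[0,0,0]},{"claw":0.4,"linear":[-1,0,51],"turn":[0,0,0]},{"claw":0.4,"linear":[-1,1,60],"turn":[0,0,0]},{"claw":0.4,"linear":[-1,1,68],"turn":[0,0,0]},{"claw":0.4,"linear":[-1,1,68],"turn":[0,0,0]}]}}

```text
time_s: 2.58
ee_pos: [0.5482, -0.0424, 0.1109]
eef_rot: [2.62, -0.02, 1.603]
force: [-0.9, -0.4, 0.4]
grip_width: 0.0375
```

```bash
cat > look.py <<'E'
from h import *
import sys
tag=sys.argv[1]
for n,(x0,y0,x1,y1),k in(('top',(232,125,362,225),6),('side',(225,125,365,235),5)):
    im=vision.camera(n);cv2.imwrite(f'pics/{n}_{tag}_raw.png',im);cv2.imwrite(f'pics/{n}_{tag}.png',cv2.resize(im[y0:y1,x0:x1],None,fx=k,fy=k,interpolation=2))
o=cur()[2];print(o['time_s'],o['ee_pos'].round(4),o['force'].round(1),o['moment'].round(2),o['grip_width'])
E
python3 look.py b
```

```text
2.675 [ 0.5482 -0.0423  0.1113] [-0.4 -0.4  0.2] [-0.02  0.2  -0.02] 0.03745471221985907
```

View pics/side_b.png

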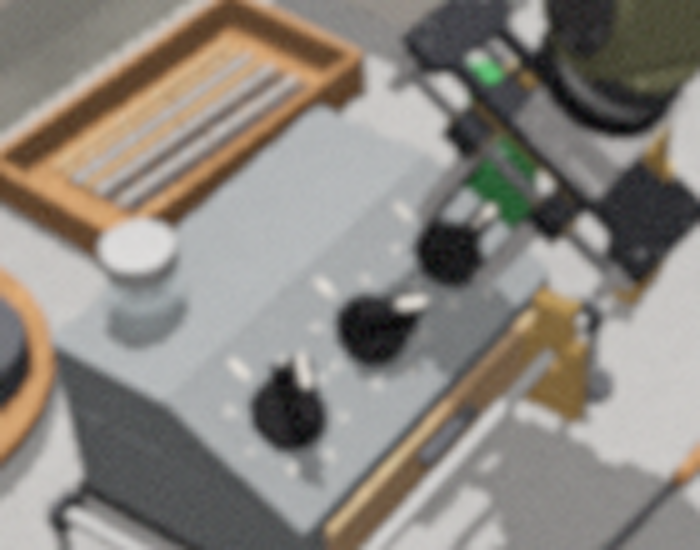

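{"fn": "play_rows", "kwargs": {"moves": [{"claw":0.05,"linear":[0,0,0],"turn":[0,0,0]},{"claw":0.05,"linear":[0,0,0],"turn":[0,0,0]},{"claw":0.05,"linear":[0,0,0],"turn":[0,0,0]},{"claw":0.05,"linear":[0,0,0],"turn":[0,0,0]}], "force": 15}}

```text
time_s: 3.18
ee_pos: [0.5483, -0.0423, 0.1115]
eef_rot: [2.619, -0.02, 1.603]
force: [-1.9, 0.4, 2.5]
grip_width: 0.0125
```

```bash
python3 - <<'E'
from h import *
q,s,o=cur();print(o['time_s'],q,o['grip_width'],'tool F',s.inv().apply(o['force']).round(1),s.inv().apply(o['moment']).round(2))
E
```

```text
3.175 [ 0.54832811 -0.04234797  0.1115337 ] 0.012476265962374583 tool F [ 0.6 -0.4 -3.1] [0.08 0.02 0.1 ]
```

```bash
cat >> h.py <<'E'
def theta():
    q,s,o=cur();x=-RC.inv().apply(s.apply([1,0,0]));return np.arctan2(x@RT,x@UP)%(2*np.pi)
E
python3 -c "
from h import *
print(theta(), np.pi/4-theta())"
```

```text
1.610581889778334 -0.8251837263808857
```

{"fn": "play_rows", "kwargs": {"moves": [{"claw":0.05,"linear":[0,0,0],"turn":[0,0,-0.15]},{"claw":0.05,"linear":[0,0,0],"turn":[0,0,-0.3]},{"claw":0.05,"linear":[0,0,0],"turn":[0,0,-0.45]},{"claw":0.05,"linear":[0,0,0],"turn":[0,0,-0.6]},{"claw":0.05,"linear":[0,0,0],"turn":[0,0,-0.72]},{"claw":0.05,"linear":[0,0,0],"turn":[0,0,-0.825]},{"claw":0.05,"linear":[0,0,0],"turn":[0,0,-0.825]},{"claw":0.05,"linear":[0,0,0],"turn":[0,0,-0.825]}]}}

```text
time_s: 4.18
ee_pos: [0.5487, -0.042, 0.1118]
eef_rot: [2.753, 0.361, 2.352]
force: [4.0, 4.2, -0.6]
grip_width: 0.0115
```

```bash
python3 -c "
from h import *
q,s,o=cur();print(theta()-np.pi/4,o['grip_width'],'tool F',s.inv().apply(o['force']).round(1),s.inv().apply(o['moment']).round(2))"
```

```text
-0.00012808008771114654 0.011549807364816415 tool F [0.3 5.2 2.7] [-1.    0.07 -0.03]
```

{"fn": "play_rows", "kwargs": {"moves": [{"claw":0.4,"linear":[0,0,0],"turn":[0,0,0]},{"claw":0.4,"linear":[0,0,0],"turn":[0,0,0]},{"claw":0.4,"linear":[0,0,0],"turn":[0,0,0]},{"claw":0.4,"linear":[0,0,-15],"turn":[0,0,0]},{"claw":0.4,"linear":[0,0,-40],"turn":[0,0,0]},{"claw":0.4,"linear":[0,0,-65],"turn":[0,0,0]}]}}

```text
time_s: 4.92
ee_pos: [0.5158, -0.0443, 0.1685]
eef_rot: [2.754, 0.361, 2.352]
force: [-0.4, -0.1, -0.4]
grip_width: 0.0375
```

```bash
python3 look.py c; python3 - <<'E'
from h import *
p,r=dialpose('M',2.19,.07);rows(p,r,6)
E
```

```text
5.025 [ 0.5165 -0.0445  0.1701] [ 0.1 -0.5 -0.4] [-0.02  0.04 -0.04] 0.037768985864525956
[9.0, 9.0, 2.0] [0.001, 0.0, 0.234]
[18.0, 17.0, 3.0] [0.001, 0.0, 0.468]
[27.0, 26.0, 5.0] [0.002, 0.0, 0.702]
[36.0, 34.0, 6.0] [0.003, 0.001, 0.937]
[46.0, 43.0, 8.0] [0.003, 0.001, 1.171]
[55.0, 51.0, 10.0] [0.004, 0.001, 1.405]
```

View pics/side_c.png

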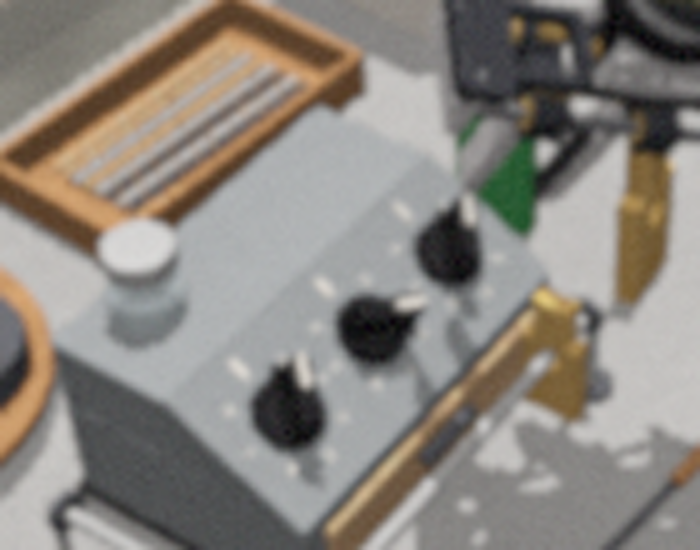

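{"fn": "play_rows", "kwargs": {"moves": [{"claw":0.4,"linear":[7,6,1],"turn":[0,0,0.176]},{"claw":0.4,"linear":[14,13,2],"turn":[0,0,0.351]},{"claw":0.4,"linear":[21,19,3],"turn":[0,0,0.527]},{"claw":0.4,"linear":[28,26,4],"turn":[0,0,0.703]},{"claw":0.4,"linear":[35,32,6],"turn":[0,0,0.878]},{"claw":0.4,"linear":[41,38,7],"turn":[0,0,1.054]},{"claw":0.4,"linear":[48,45,8],"turn":[0,0,1.23]},{"claw":0.4,"linear":[55,51,10],"turn":[0.004,0,1.405]}]}}

```text
time_s: 6.02
ee_pos: [0.5142, 0.0308, 0.159]
eef_rot: [2.704, -0.296, 1.079]
force: [0.4, -0.6, 1.1]
grip_width: 0.0375
```

```bash
python3 - <<'E'
from h import *
p,r=dialpose('M',2.19,.012);rows(p,r,5);print(cur()[2]['qpos'])
E
```

```text
[0.0, 0.0, 11.0] [-0.0, 0.0, -0.001]
[0.0, 0.0, 23.0] [-0.0, 0.0, -0.002]
[0.0, 1.0, 34.0] [-0.0, 0.001, -0.004]
[0.0, 1.0, 45.0] [-0.0, 0.001, -0.005]
[0.0, 1.0, 57.0] [-0.0, 0.001, -0.006]
[-0.03867617  0.01419375  2.06056081  0.10008998  0.54841362  0.44790197]
```

{"fn": "play_rows", "kwargs": {"moves": [{"claw":0.4,"linear":[0,0,14],"turn":[0,0,-0.006]},{"claw":0.4,"linear":[0,0,28],"turn":[0,0,-0.006]},{"claw":0.4,"linear":[0,1,42],"turn":[0,0,-0.006]},{"claw":0.4,"linear":[0,1,57],"turn":[0,0,-0.006]},{"claw":0.05,"linear":[0,1,57],"turn":[0,0,-0.006]},{"claw":0.05,"linear":[0,1,57],"turn":[0,0,-0.006]},{"claw":0.05,"linear":[0,1,57],"turn":[0,0,-0.006]},{"claw":0.05,"linear":[0,1,57],"turn":[0,0,-0.006]}]}}

```text
time_s: 7.02
ee_pos: [0.5432, 0.0323, 0.1104]
eef_rot: [2.702, -0.294, 1.085]
force: [-2.8, 1.3, 1.9]
grip_width: 0.012
```

```bash
python3 -c "
from h import *
q,s,o=cur();print(theta(),np.pi-theta(),o['grip_width'],'tool F',s.inv().apply(o['force']).round(1),s.inv().apply(o['moment']).round(2),rel(*dialpose('M',3.14159,.012)))"
```

```text
2.1895761767766753 0.9520164768131179 0.011979346931904089 tool F [ 0.4 -2.  -3. ] [ 0.51  0.03 -0.12] ([-0.0, -0.1, -0.1], [0.0, 0.0, 0.952])
```

{"fn": "play_rows", "kwargs": {"moves": [{"claw":0.05,"linear":[0,0,0],"turn":[0,0,0.16]},{"claw":0.05,"linear":[0,0,0],"turn":[0,0,0.32]},{"claw":0.05,"linear":[0,0,0],"turn":[0,0,0.48]},{"claw":0.05,"linear":[0,0,0],"turn":[0,0,0.64]},{"claw":0.05,"linear":[0,0,0],"turn":[0,0,0.8]},{"claw":0.05,"linear":[0,0,0],"turn":[0,0,0.952]},{"claw":0.05,"linear":[0,0,0],"turn":[0,0,0.952]},{"claw":0.05,"linear":[0,0,0],"turn":[0,0,0.952]}]}}

```text
time_s: 8.02
ee_pos: [0.5428, 0.0331, 0.1102]
eef_rot: [-3.141, -0.523, 0.067]
force: [0.6, 10.9, -2.5]
grip_width: 0.0118
```

```bash
python3 -c "
from h import *
q,s,o=cur();print(np.pi-theta(),o['grip_width'],'tool F',s.inv().apply(o['force']).round(1),s.inv().apply(o['moment']).round(2))"
```

```text
2.4990439663419295e-05 0.011787429633288913 tool F [ -0.1 -10.9   2.9] [ 2.04 -0.38  0.06]
```

{"fn": "play_rows", "kwargs": {"moves": [{"claw":0.4,"linear":[0,0,0],"turn":[0,0,0]},{"claw":0.4,"linear":[0,0,0],"turn":[0,0,0]},{"claw":0.4,"linear":[0,0,0],"turn":[0,0,0]},{"claw":0.4,"linear":[0,0,-15],"turn":[0,0,0]},{"claw":0.4,"linear":[0,0,-38],"turn":[0,0,0]},{"claw":0.4,"linear":[0,0,-60],"turn":[0,0,0]}]}}

```text
time_s: 8.78
ee_pos: [0.5126, 0.0309, 0.1628]
eef_rot: [-3.141, -0.523, 0.067]
force: [0.1, 0.2, -0.2]
grip_width: 0.0379
```

```bash
python3 - <<'E'
from h import *
p,r=dialpose('L',0.6,.07);rows(p,r,15);print(cur()[2]['qpos'])
E
```

```text
[0.0, -5.0, 0.0] [-0.0, -0.0, -0.169]
[0.0, -10.0, 0.0] [-0.0, -0.0, -0.339]
[0.0, -15.0, 1.0] [-0.0, -0.0, -0.508]
[0.0, -20.0, 1.0] [-0.0, -0.0, -0.678]
[0.0, -25.0, 1.0] [-0.0, -0.0, -0.847]
[0.0, -30.0, 1.0] [-0.0, -0.0, -1.017]
[0.0, -35.0, 1.0] [-0.0, -0.0, -1.186]
[0.0, -40.0, 1.0] [-0.001, -0.0, -1.356]
[0.0, -45.0, 2.0] [-0.001, -0.0, -1.525]
[0.0, -50.0, 2.0] [-0.001, -0.0, -1.695]
[0.0, -54.0, 2.0] [-0.001, -0.0, -1.864]
[0.0, -59.0, 2.0] [-0.001, -0.0, -2.034]
[0.0, -64.0, 2.0] [-0.001, -0.0, -2.203]
[0.0, -69.0, 3.0] [-0.001, -0.0, -2.373]
[0.0, -74.0, 3.0] [-0.001, -0.0, -2.542]
[-0.03940454  0.00467527  2.05978581  0.10116536  0.55924542  1.39281915]
```

{"fn": "play_rows", "kwargs": {"moves": [{"claw":0.4,"linear":[0,-5,0],"turn":[0,0,-0.169]},{"claw":0.4,"linear":[0,-10,0],"turn":[0,0,-0.339]},{"claw":0.4,"linear":[0,-15,0],"turn":[0,0,-0.508]},{"claw":0.4,"linear":[0,-20,0],"turn":[0,0,-0.678]},{"claw":0.4,"linear":[0,-25,0],"turn":[0,0,-0.847]},{"claw":0.4,"linear":[0,-30,0],"turn":[0,0,-1.017]},{"claw":0.4,"linear":[0,-35,0],"turn":[0,0,-1.186]},{"claw":0.4,"linear":[0,-40,0],"turn":[0,0,-1.356]}]}}

```text
time_s: 9.78
ee_pos: [0.51, 0.0709, 0.1629]
eef_rot: [2.628, -0.104, 1.456]
force: [-0.2, 0.6, -0.8]
grip_width: 0.0373
```

```bash
sed -i 's/^X0,Y0,A0=.*/X0,Y0,A0=.5905,.0370,.067/' h.py;python3 - <<'E'
from h import *
p,r=dialpose('L',0.6,.07);rows(p,r,7);print(cur()[2]['qpos'])
E
```

```text
[5.0, -1.0, 0.0] [-0.0, -0.0, -0.169]
[10.0, -2.0, 1.0] [-0.0, -0.0, -0.337]
[15.0, -3.0, 1.0] [-0.0, -0.0, -0.506]
[20.0, -4.0, 2.0] [-0.001, -0.001, -0.674]
[25.0, -5.0, 2.0] [-0.001, -0.001, -0.843]
[30.0, -6.0, 2.0] [-0.001, -0.001, -1.011]
[35.0, -7.0, 3.0] [-0.001, -0.001, -1.18]
[6.66253846e-02 8.59377507e-03 2.05563992e+00 1.14541494e-03
 5.54477509e-01 2.08214705e-01]
```

{"fn": "play_rows", "kwargs": {"moves": [{"claw":0.4,"linear":[5,-1,0],"turn":[0,0,-0.169]},{"claw":0.4,"linear":[10,-2,1],"turn":[0,0,-0.337]},{"claw":0.4,"linear":[15,-3,1],"turn":[0,0,-0.506]},{"claw":0.4,"linear":[20,-4,2],"turn":[0,0,-0.674]},{"claw":0.4,"linear":[25,-5,2],"turn":[0,0,-0.843]},{"claw":0.4,"linear":[30,-6,2],"turn":[0,0,-1.011]},{"claw":0.4,"linear":[35,-7,3],"turn":[-0.001,-0.001,-1.18]},{"claw":0.4,"linear":[35,-7,3],"turn":[-0.001,-0.001,-1.18]}]}}

```text
time_s: 10.78
ee_pos: [0.5094, 0.1067, 0.1606]
eef_rot: [2.826, 0.425, 2.539]
force: [0.1, -0.8, 0.3]
grip_width: 0.038
```

```bash
python3 - <<'E'
from h import *
p,r=dialpose('L',0.6,.012);rows(p,r,4);print(cur()[2]['qpos'])
E
```

```text
[0.0, -0.0, 14.0] [0.0, 0.0, -0.0]
[0.0, -0.0, 29.0] [0.0, 0.0, -0.0]
[0.0, -0.0, 43.0] [0.0, 0.0, -0.001]
[0.0, -0.0, 58.0] [0.0, 0.0, -0.001]
[ 0.16044819  0.02805324  2.04255889 -0.089368    0.55052598 -0.81259367]
```

{"fn": "play_rows", "kwargs": {"moves": [{"claw":0.4,"linear":[0,0,14],"turn":[0,0,0]},{"claw":0.4,"linear":[0,0,29],"turn":[0,0,0]},{"claw":0.4,"linear":[0,0,43],"turn":[0,0,0]},{"claw":0.4,"linear":[0,0,58],"turn":[0,0,0]},{"claw":0.05,"linear":[0,0,58],"turn":[0,0,0]},{"claw":0.05,"linear":[0,0,58],"turn":[0,0,0]},{"claw":0.05,"linear":[0,0,58],"turn":[0,0,0]},{"claw":0.05,"linear":[0,0,58],"turn":[0,0,0]}]}}

```text
time_s: 11.78
ee_pos: [0.5384, 0.1085, 0.1107]
eef_rot: [2.825, 0.426, 2.538]
force: [-2.3, -3.4, 2.5]
grip_width: 0.012
```

```bash
python3 -c "
from h import *
q,s,o=cur();print(theta(),np.pi/2-theta(),o['grip_width'],'tool F',s.inv().apply(o['force']).round(1),s.inv().apply(o['moment']).round(2),rel(*dialpose('L',np.pi/2,.012)))"
```

```text
0.6013074271057394 0.9694888996891572 0.012020260553031743 tool F [-1.1 -3.1 -3.4] [ 0.62 -0.08 -0.  ] ([0.4, -0.1, 0.2], [0.001, 0.001, 0.969])
```

{"fn": "play_rows", "kwargs": {"moves": [{"claw":0.05,"linear":[0,0,0],"turn":[0,0,0.16]},{"claw":0.05,"linear":[0,0,0],"turn":[0,0,0.32]},{"claw":0.05,"linear":[0,0,0],"turn":[0,0,0.48]},{"claw":0.05,"linear":[0,0,0],"turn":[0,0,0.64]},{"claw":0.05,"linear":[0,0,0],"turn":[0,0,0.8]},{"claw":0.05,"linear":[0,0,0],"turn":[0,0,0.97]},{"claw":0.05,"linear":[0,0,0],"turn":[0,0,0.97]},{"claw":0.05,"linear":[0,0,0],"turn":[0,0,0.97]}]}}

```text
time_s: 12.78
ee_pos: [0.5386, 0.1087, 0.111]
eef_rot: [2.616, 0.002, 1.641]
force: [5.2, 0.9, -4.6]
grip_width: 0.0116
```

```bash
python3 -c "
from h import *
q,s,o=cur();print(np.pi/2-theta(),o['grip_width'],'tool F',s.inv().apply(o['force']).round(1),s.inv().apply(o['moment']).round(2))"
```

```text
0.003917245428340488 0.011577217853254758 tool F [0.5 2.3 6.7] [-0.35  0.07  0.02]
```

{"fn": "play_rows", "kwargs": {"moves": [{"claw":0.4,"linear":[0,0,0],"turn":[0,0,0]},{"claw":0.4,"linear":[0,0,0],"turn":[0,0,0]},{"claw":0.4,"linear":[0,0,0],"turn":[0,0,0]},{"claw":0.4,"linear":[0,0,-15],"turn":[0,0,0]},{"claw":0.4,"linear":[0,0,-45],"turn":[0,0,0]},{"claw":0.4,"linear":[0,0,-80],"turn":[0,0,0]},{"claw":0.4,"linear":[0,0,-120],"turn":[0,0,0]},{"claw":0.4,"linear":[0,0,-160],"turn":[0,0,0]}]}}

```text
time_s: 13.78
ee_pos: [0.4577, 0.1032, 0.2504]
eef_rot: [2.616, 0.002, 1.642]
force: [-1.3, 0.3, 0.1]
grip_width: 0.0374
```

```bash
python3 look.py d
```

```text
13.875 [0.4585 0.1034 0.2533] [ 0.3  0.4 -0.9] [-0.09  0.14  0.03] 0.03781230805996544
```

View pics/top_d.png

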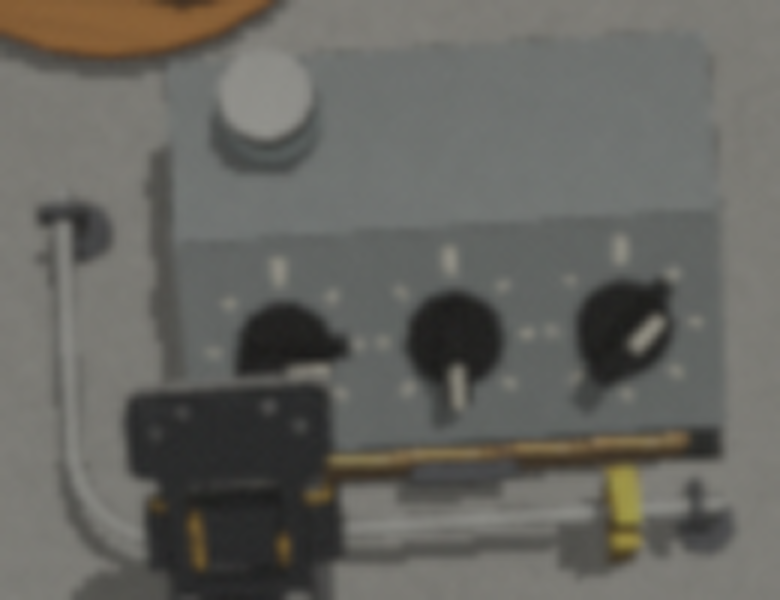

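View pics/side_d.png

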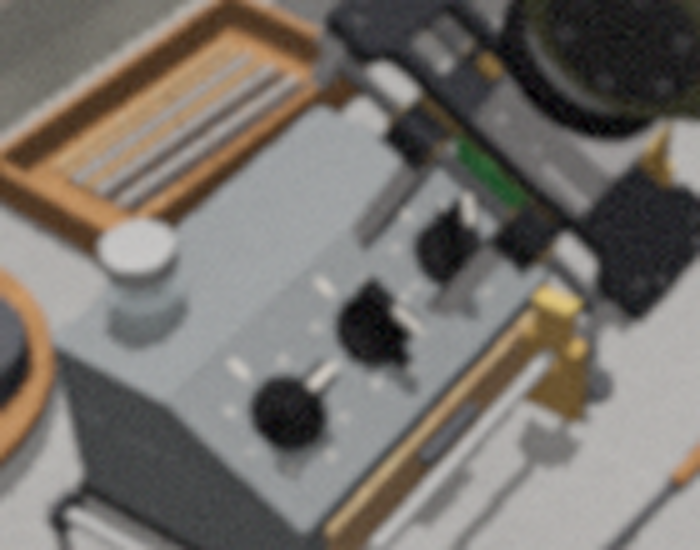

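```bash
python3 - <<'E'
from h import *
for d,e in dict(L=[(290,371),(328,368)],M=[(456,367),(460,408)],R=[(634,352),(661,318)]).items():
    q=[inpl('top',(a+.5)/6-.5+232,(b+.5)/6-.5+125,d,.036) for a,b in e]
    print(d,[x.round(1).tolist() for x in q],np.arctan2(*(q[1]-q[0])[::-1])%6.283/.7854)
for d,e in dict(L=[(308,389),(335,365)],M=[(395,308),(420,332)],R=[(463,222),(468,198)]).items():
    q=[inpl('side',(a+.5)/5-.5+225,(b+.5)/5-.5+125,d,.036) for a,b in e]
    print('s',d,[x.round(1).tolist() for x in q],np.arctan2(*(q[1]-q[0])[::-1])%6.283/.7854)
# keeper
g=cv2.imread('pics/top_d_raw.png');h=cv2.cvtColor(g,40);m=cv2.inRange(h,(15,80,60),(40,255,255));m[:203]=0;m[:,345:]=0;m[:,:325]=0;m[225:]=0
c=cv2.findContours(m,0,2)[0]
for k in c: print('top',cv2.contourArea(k),cv2.boundingRect(k),cv2.minAreaRect(k))
g=cv2.resize(g[195:225,320:355],None,fx=20,fy=20,interpolation=2);cv2.imwrite('pics/k_t.png',g)
g=cv2.imread('pics/side_d_raw.png');cv2.imwrite('pics/k_s.png',cv2.resize(g[175:215,315:355],None,fx=14,fy=14,interpolation=2))
E
```

```text
L [[-0.0, 3.0], [0.2, 19.4]] 1.9813675455228128
M [[-3.1, -0.6], [-22.0, -0.0]] 3.9642102442276848
R [[-1.6, 1.6], [13.1, 13.9]] 0.888963574417501
s L [[1.1, 2.2], [0.0, 24.2]] 2.0638816001368228
s M [[-1.1, 1.7], [-19.9, 1.7]] 4.00486403794481
s R [[6.0, 0.9], [13.7, 15.7]] 1.389710101159861
top 63.0 (333, 203, 6, 15) ((335.5, 210.0), (14.0, 5.0), 90.0)
```

View pics/k_t.png

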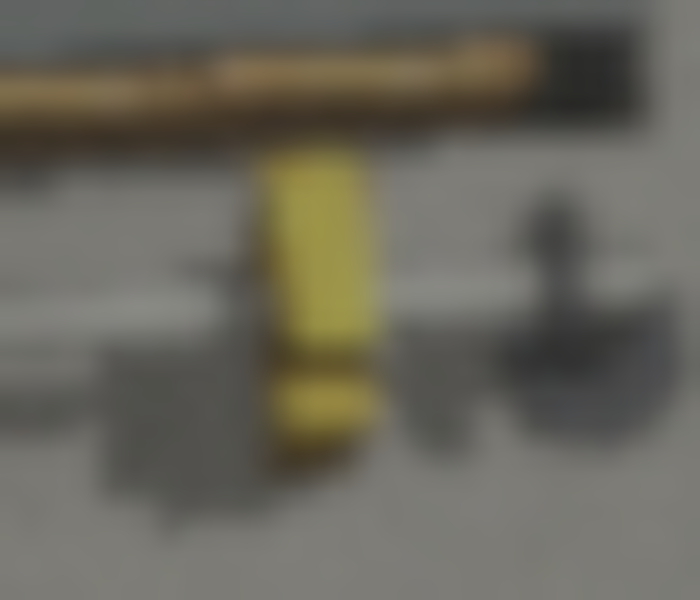

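View pics/k_s.png

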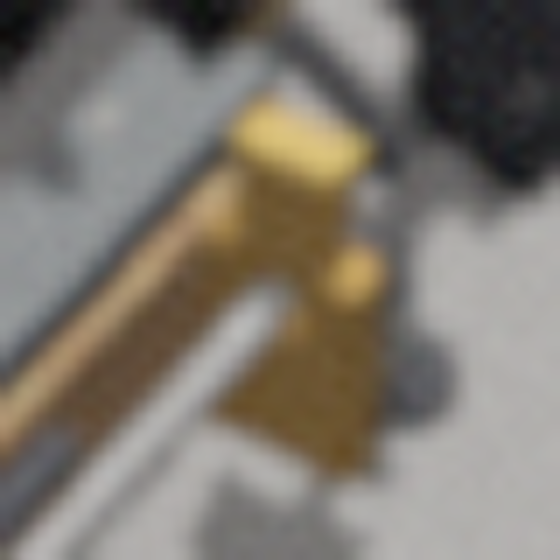

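```bash
python3 - <<'E'
from h import *
for u,v in[(320+(315)/20-.5+.025,195+150/20-.5),(320+333/20-.5,195+345/20-.5)]:
    p=onz('top',u,v,.1105);print(p, RC.inv().apply(p-[X0,Y0,0]).round(4))
for u,v in[(315+300/14-.5,175+145/14-.5)]:
    p=onz('side',u,v,.1105);print('side',p, RC.inv().apply(p-[X0,Y0,0]).round(4))
g=cv2.imread('pics/side_c_raw.png')
cv2.imwrite('pics/r_s.png',cv2.resize(g[155:190,300:340],None,fx=18,fy=18,interpolation=2))
E
```

```text
[ 0.48883003 -0.03887939  0.1105    ] [-0.1065 -0.0689  0.1105]
[ 0.46305681 -0.04099749  0.1105    ] [-0.1324 -0.0693  0.1105]
side [ 0.47547415 -0.04251474  0.1105    ] [-0.1201 -0.0716  0.1105]
```

View pics/r_s.png

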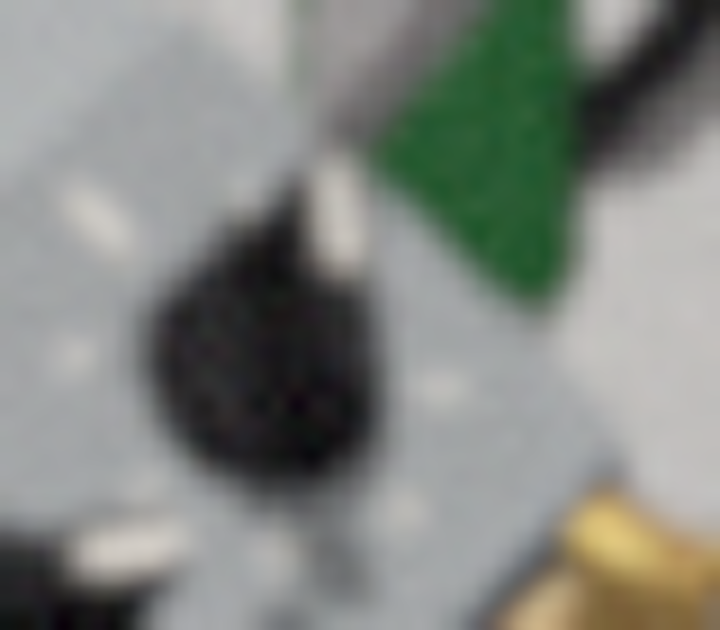

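```bash
sed -i 's/^X0,Y0,A0=.*/X0,Y0,A0=.591,.0370,.067/' h.py; cat >> h.py <<'E'
def kp(x,y,yaw,z):
    "keeper pose in chest coords (yaw 0 at front, -pi/2 at side) -> tool pose"
    r=RC*R.from_euler('z',yaw)*R.from_matrix([[-1,0,0],[0,1,0],[0,0,-1]])
    return C([x,y,z]),r
E
python3 - <<'E'
from h import *
q=[inpl('side',300+a/18-.5,155+b/18-.5,'R',.036) for a,b in((345,275),(326,160))]
print(q,np.arctan2(*(q[1]-q[0])[::-1])/.7854)
p,r=kp(-.12,-.07,0,.16);print(p,r.as_euler('xyz'));rows(p,r,10)
E
```

```text
[array([1.14003392, 2.60680379]), array([16.12534912, 16.45498206])] 0.9498096954599622
[ 0.47595573 -0.04087693  0.16      ] [-3.14159265  0.         -3.07459265]
[-15.0, -4.0, 8.0] [0.042, 0.042, -0.153]
[-29.0, -8.0, 17.0] [0.083, 0.083, -0.305]
[-44.0, -12.0, 25.0] [0.125, 0.125, -0.458]
[-58.0, -16.0, 34.0] [0.166, 0.167, -0.61]
[-73.0, -21.0, 42.0] [0.208, 0.208, -0.763]
[-87.0, -25.0, 51.0] [0.25, 0.25, -0.916]
[-102.0, -29.0, 59.0] [0.291, 0.292, -1.068]
[-116.0, -33.0, 67.0] [0.333, 0.334, -1.221]
[-131.0, -37.0, 76.0] [0.374, 0.375, -1.373]
[-145.0, -41.0, 84.0] [0.416, 0.417, -1.526]
```

{"fn": "play_rows", "kwargs": {"moves": [{"claw":0.4,"linear":[-15,-4,8],"turn":[0.042,0.042,-0.153]},{"claw":0.4,"linear":[-29,-8,17],"turn":[0.083,0.083,-0.305]},{"claw":0.4,"linear":[-44,-12,25],"turn":[0.125,0.125,-0.458]},{"claw":0.4,"linear":[-58,-16,34],"turn":[0.166,0.167,-0.61]},{"claw":0.4,"linear":[-73,-21,42],"turn":[0.208,0.208,-0.763]},{"claw":0.4,"linear":[-87,-25,51],"turn":[0.25,0.25,-0.916]},{"claw":0.4,"linear":[-102,-29,59],"turn":[0.291,0.292,-1.068]},{"claw":0.4,"linear":[-116,-33,67],"turn":[0.333,0.334,-1.221]}]}}

```text
time_s: 14.88
ee_pos: [0.4723, -0.0127, 0.1776]
eef_rot: [3.048, 0.067, 2.905]
force: [-0.1, -0.5, -1.1]
grip_width: 0.0374
```

```bash
python3 - <<'E'
from h import *
p,r=kp(-.12,-.07,0,.15);rows(p,r,3)
E
```

```text
[-3.0, -10.0, 9.0] [0.027, 0.027, -0.1]
[-6.0, -19.0, 17.0] [0.055, 0.053, -0.2]
[-8.0, -29.0, 26.0] [0.082, 0.08, -0.3]
```

{"fn": "play_rows", "kwargs": {"moves": [{"claw":0.4,"linear":[-3,-10,9],"turn":[0.027,0.027,-0.1]},{"claw":0.4,"linear":[-6,-19,17],"turn":[0.055,0.053,-0.2]},{"claw":0.4,"linear":[-8,-29,26],"turn":[0.082,0.08,-0.3]},{"claw":0.4,"linear":[-8,-29,26],"turn":[0.082,0.08,-0.3]}]}}

```text
time_s: 15.38
ee_pos: [0.4755, -0.0408, 0.1482]
eef_rot: [3.141, -0.002, -3.075]
force: [0.7, 0.1, 0.3]
grip_width: 0.0374
```

```bash
python3 look.py e; python3 - <<'E'
from h import *
p,r=kp(-.12,-.07,0,.088);rows(p,r,4)
q,s,o=cur();w=o['grip_width']/2
im=cv2.imread('pics/side_e_raw.png');x0,y0,k=285,125,8
g=cv2.resize(im[y0:y0+75,x0:x0+95],None,fx=k,fy=k,interpolation=2)
for u in proj('side',[q,q+s.apply([0,w,0]),q+s.apply([0,-w,0])]):
    a=(u-[x0,y0]+.5)*k-.5;cv2.circle(g,(int(a[0]),int(a[1])),3,(0,0,255),-1)
cv2.imwrite('pics/e2.png',g)
E
```

```text
15.475 [ 0.4757 -0.0405  0.1493] [-0.5  0.1  0.5] [ 0.13 -0.19  0.01] 0.03765809511139831
[-0.0, -0.0, 15.0] [0.0, 0.0, -0.0]
[-0.0, -0.0, 31.0] [0.0, 0.0, -0.001]
[-0.0, -0.0, 46.0] [0.001, 0.0, -0.002]
[-0.0, -0.0, 61.0] [0.001, 0.0, -0.002]
```

View pics/e2.png

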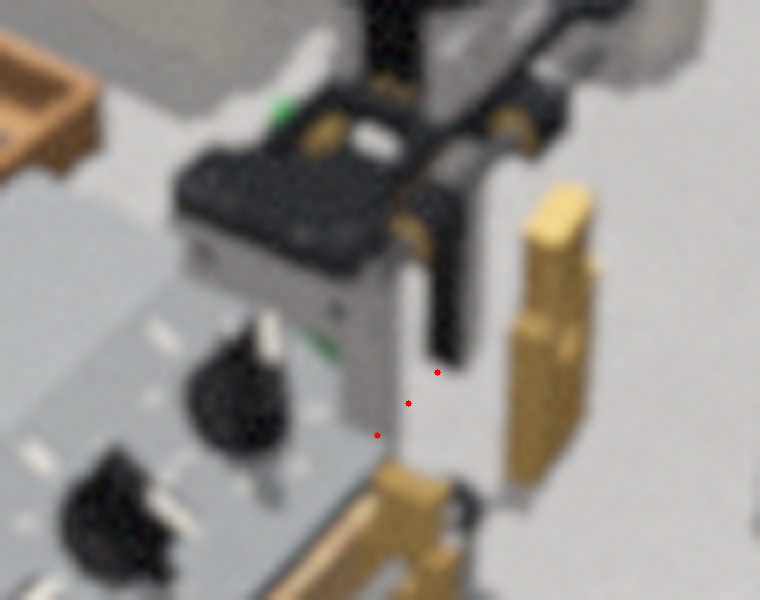

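{"fn": "play_rows", "kwargs": {"moves": [{"claw":0.4,"linear":[0,0,15],"turn":[0,0,0]},{"claw":0.4,"linear":[0,0,31],"turn":[0,0,0]},{"claw":0.4,"linear":[0,0,46],"turn":[0,0,0]},{"claw":0.4,"linear":[0,0,61],"turn":[0,0,0]},{"claw":0.4,"linear":[0,0,61],"turn":[0,0,0]}]}}

```text
time_s: 16.1
ee_pos: [0.4751, -0.0404, 0.0871]
eef_rot: [3.14, -0.002, -3.077]
force: [-0.0, 1.0, -0.0]
grip_width: 0.0376
```

{"fn": "play_rows", "kwargs": {"moves": [{"claw":0.05,"linear":[0,0,0],"turn":[0,0,0]},{"claw":0.05,"linear":[0,0,0],"turn":[0,0,0]},{"claw":0.05,"linear":[0,0,0],"turn":[0,0,0]},{"claw":0.05,"linear":[0,0,0],"turn":[0,0,0]}], "force": 20}}

```text
time_s: 16.6
ee_pos: [0.4753, -0.0405, 0.0874]
eef_rot: [3.14, -0.001, -3.077]
force: [-0.0, -0.6, 1.8]
grip_width: 0.0119
```

```bash
python3 look.py f
```

```text
16.7 [ 0.4753 -0.0405  0.0873] [ 0.4 -1.4  3.2] [-0.1  -0.17 -0.04] 0.0121377485120546
```

View pics/side_f.png

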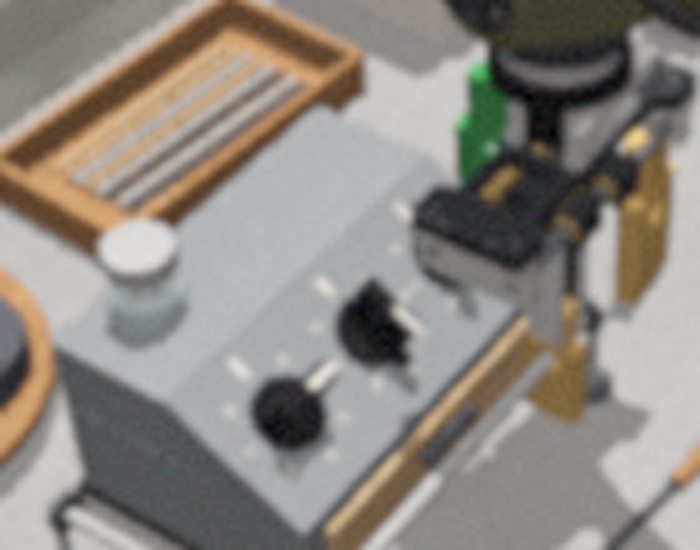

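{"fn": "play_rows", "kwargs": {"moves": [{"claw":0.05,"linear":[0,0,-3],"turn":[0,0,0]},{"claw":0.05,"linear":[0,0,-3],"turn":[0,0,0]},{"claw":0.05,"linear":[0,0,-3],"turn":[0,0,0]}]}}

```text
time_s: 17.08
ee_pos: [0.4752, -0.0404, 0.0902]
eef_rot: [3.14, -0.002, -3.077]
force: [0.7, -0.7, -2.7]
grip_width: 0.0118
```

```bash
python3 - <<'E'
from h import *
q,s,o=cur();print(o['time_s'],q,o['force'].round(1),o['moment'].round(2));print(RC.inv().apply(q-[X0,Y0,0]).round(4))
p=np.array(C([-.12,.128,0]));
E
```

```text
17.075 [ 0.47519976 -0.04041224  0.09023245] [ 0.7 -0.7 -2.7] [ 0.13 -0.09 -0.01]
[-0.1207 -0.0695  0.0902]
```

{"fn": "play_rows", "kwargs": {"moves": [{"claw":0.05,"linear":[0,15,0],"turn":[0,0,0]},{"claw":0.05,"linear":[0,35,0],"turn":[0,0,0]},{"claw":0.05,"linear":[0,55,0],"turn":[0,0,0]},{"claw":0.05,"linear":[0,75,0],"turn":[0,0,0]},{"claw":0.05,"linear":[0,95,0],"turn":[0,0,0]},{"claw":0.05,"linear":[0,110,0],"turn":[0,0,0]},{"claw":0.05,"linear":[0,120,0],"turn":[0,0,0]},{"claw":0.05,"linear":[0,120,0],"turn":[0,0,0]}]}}

```text
time_s: 18.08
ee_pos: [0.4673, 0.0798, 0.0903]
eef_rot: [3.14, -0.002, -3.076]
force: [0.4, -0.5, -2.2]
grip_width: 0.0119
```

```bash
python3 look.py g; python3 - <<'E'
from h import *
q,s,o=cur();print(RC.inv().apply(q-[X0,Y0,0]).round(4));rows(*kp(-.1205,.128,0,.0902),4)
E
```

```text
18.175 [0.4674 0.0791 0.0903] [ 0.4  0.2 -1.9] [ 0.03 -0.17 -0.  ] 0.011948543387055168
[-0.1205  0.0503  0.0903]
[0.0, 19.0, 0.0] [0.0, -0.0, -0.0]
[0.0, 39.0, 0.0] [0.0, -0.001, -0.001]
[0.0, 58.0, 0.0] [0.001, -0.002, -0.002]
[0.0, 78.0, 0.0] [0.001, -0.002, -0.002]
```

View pics/side_g.png

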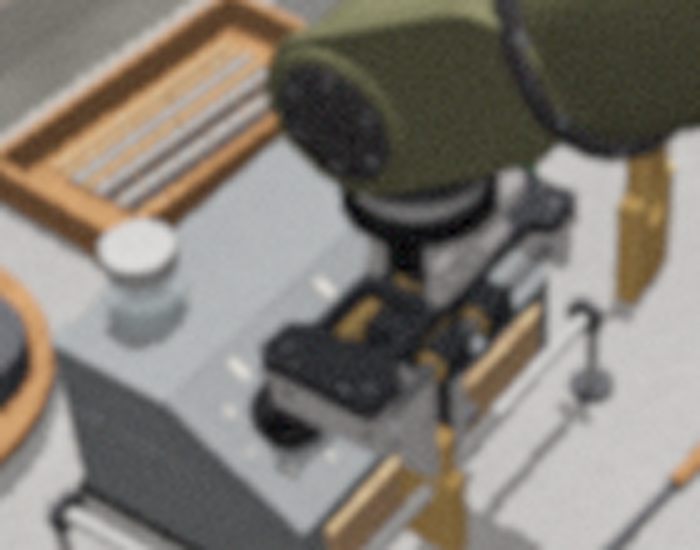

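{"fn": "play_rows", "kwargs": {"moves": [{"claw":0.05,"linear":[0,15,0],"turn":[0,0,0]},{"claw":0.05,"linear":[0,32,0],"turn":[0,0,0]},{"claw":0.05,"linear":[0,50,0],"turn":[0,0,0]},{"claw":0.05,"linear":[0,66,0],"turn":[0,0,0]},{"claw":0.05,"linear":[0,78,0],"turn":[0,0,0]},{"claw":0.05,"linear":[0,78,0],"turn":[0,0,0]}]}}

```text
time_s: 18.92
ee_pos: [0.4622, 0.1577, 0.0904]
eef_rot: [3.14, -0.002, -3.076]
force: [0.3, 0.5, -1.5]
grip_width: 0.0117
```

```bash
python3 - <<'E'
from h import *
q,s,o=cur();c=RC.inv().apply(q-[X0,Y0,0]);print(c.round(4),o['force'].round(1),o['moment'].round(2),o['time_s'],o['grip_width'])
y0=.130
for d in range(9,73,9):
    t=np.radians(d);print(d,rel(*kp(-.0752-.045*np.cos(t),y0+.045*np.sin(t),-t,.0903)))
E
```

```text
[-0.1204  0.1291  0.0904] [ 0.3  0.5 -1.5] [-0.   -0.17 -0.05] 18.925 0.011669909792964981
9 ([-0.7, 8.0, 0.1], [0.001, -0.002, 0.156])
18 ([-2.4, 14.9, 0.1], [0.001, -0.002, 0.313])
27 ([-5.1, 21.4, 0.1], [0.001, -0.002, 0.47])
36 ([-8.8, 27.4, 0.1], [0.001, -0.002, 0.627])
45 ([-13.3, 32.8, 0.1], [0.0, -0.002, 0.784])
54 ([-18.7, 37.4, 0.1], [0.0, -0.002, 0.942])
63 ([-24.7, 41.1, 0.1], [0.0, -0.002, 1.099])
72 ([-31.2, 43.8, 0.1], [-0.0, -0.002, 1.256])
```

{"fn": "play_rows", "kwargs": {"moves": [{"claw":0.05,"linear":[-0.7,8,0],"turn":[0,0,0.156]},{"claw":0.05,"linear":[-2.4,15,0],"turn":[0,0,0.313]},{"claw":0.05,"linear":[-5,21.4,0],"turn":[0,0,0.47]},{"claw":0.05,"linear":[-9,27.4,0],"turn":[0,0,0.627]},{"claw":0.05,"linear":[-9,27.4,0],"turn":[0,0,0.627]}]}}

```text
time_s: 19.55
ee_pos: [0.4696, 0.1854, 0.0903]
eef_rot: [-3.141, -0.002, 2.582]
force: [0.0, -0.3, -1.6]
grip_width: 0.0121
```

```bash
python3 - <<'E'
from h import *
q,s,o=cur();c=RC.inv().apply(q-[X0,Y0,0]);print(c.round(4),o['force'].round(1),o['moment'].round(2),o['time_s'],o['grip_width'])
y0=.130
for d in (45,54,63,72,81,90):
    t=np.radians(d);print(d,rel(*kp(-.0752-.045*np.cos(t),y0+.045*np.sin(t),-t,.0903)))
E
python3 look.py h
```

```text
[-0.1112  0.1562  0.0903] [ 0.  -0.3 -1.6] [ 0.04 -0.17  0.01] 19.55 0.012113208682917551
45 ([-0.1, 7.0, 0.0], [-0.0, -0.002, 0.158])
54 ([-1.8, 13.9, 0.0], [-0.001, -0.002, 0.315])
63 ([-4.5, 20.4, 0.0], [-0.001, -0.002, 0.472])
72 ([-8.2, 26.4, 0.0], [-0.001, -0.002, 0.63])
81 ([-12.8, 31.8, 0.0], [-0.001, -0.002, 0.787])
90 ([-18.2, 36.3, -0.0], [-0.001, -0.002, 0.944])
19.65 [0.4693 0.1852 0.0903] [ 0.9 -0.1 -2.1] [ 0.01 -0.1  -0.02] 0.011513889283017846
```

View pics/side_h.png

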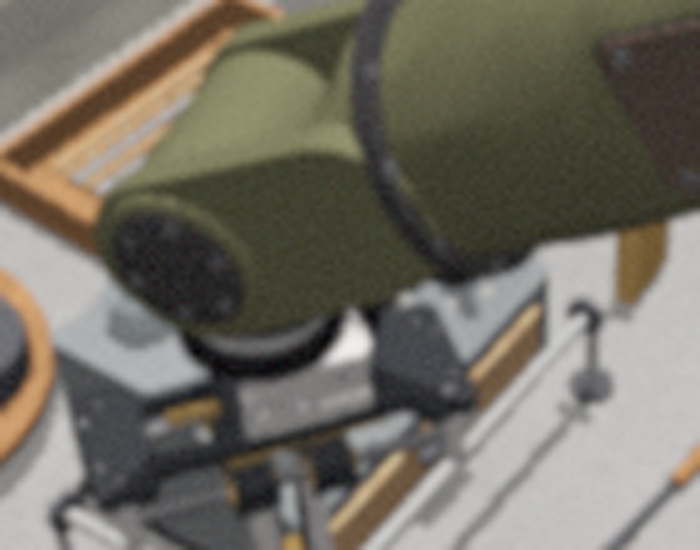

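{"fn": "play_rows", "kwargs": {"moves": [{"claw":0.05,"linear":[-0.1,7,0],"turn":[0,0,0.158]},{"claw":0.05,"linear":[-1.8,14,0],"turn":[0,0,0.315]},{"claw":0.05,"linear":[-4.5,20.4,0],"turn":[0,0,0.472]},{"claw":0.05,"linear":[-8,26.4,0],"turn":[0,0,0.63]},{"claw":0.05,"linear":[-13,32,0],"turn":[0,0,0.787]},{"claw":0.05,"linear":[-18,36,0],"turn":[0,0,0.944]},{"claw":0.05,"linear":[-18,36,0],"turn":[0,0,0.944]}]}}

```text
time_s: 20.52
ee_pos: [0.5037, 0.2059, 0.0902]
eef_rot: [-3.139, -0.001, 1.643]
force: [0.3, 0.4, -2.3]
grip_width: 0.0121
```

```bash
python3 - <<'E'
from h import *
q,s,o=cur();c=RC.inv().apply(q-[X0,Y0,0]);print(c.round(4),o['force'].round(1),o['moment'].round(2),o['time_s'],o['grip_width'],o['qpos'].round(2))
for x in (-.04,0,.018): print(rel(*kp(x,.1748,-np.pi/2,.0903)))
j=onz('top',232+266/6,125+97/6,.175);print('jar',RC.inv().apply(j-[X0,Y0,0]))
E
python3 look.py i
```

```text
[-0.0758  0.1744  0.0902] [ 0.3  0.4 -2.3] [-0.02 -0.08 -0.01] 20.525 0.012068191297044782 [0.32 0.41 1.66 0.   1.08 0.25]
([0.3, 35.8, -0.2], [-0.002, -0.001, 0.005])
([0.0, 75.8, -0.3], [-0.002, -0.001, 0.005])
([-0.0, 93.8, -0.4], [-0.002, -0.001, 0.005])
jar [0.04823734 0.07189062 0.175     ]
20.625 [0.5034 0.206  0.0902] [-0.1 -0.2 -2.4] [-0.12 -0.13  0.05] 0.011956491372982709
```

View pics/side_i.png

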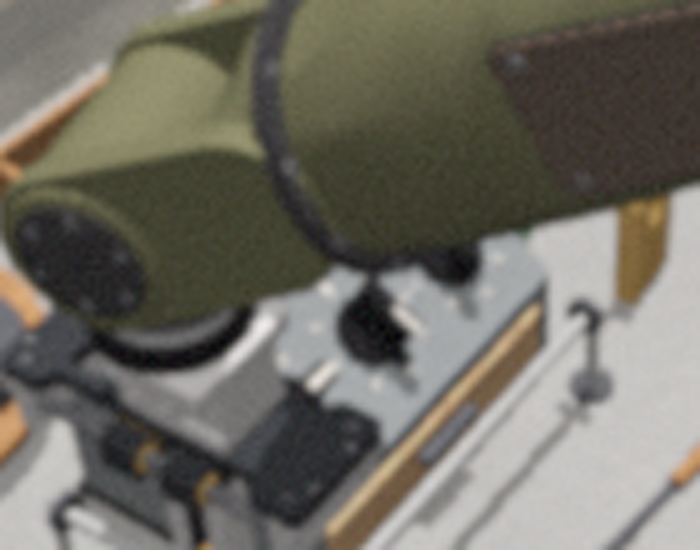

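{"fn": "play_rows", "kwargs": {"moves": [{"claw":0.05,"linear":[0.3,12,0],"turn":[0,0,0.005]},{"claw":0.05,"linear":[0.3,28,0],"turn":[0,0,0.005]},{"claw":0.05,"linear":[0.3,45,0],"turn":[0,0,0.005]},{"claw":0.05,"linear":[0,62,0],"turn":[0,0,0.005]},{"claw":0.05,"linear":[0,76,0],"turn":[0,0,0.005]},{"claw":0.05,"linear":[0,85,0],"turn":[0,0,0.005]},{"claw":0.05,"linear":[0,90,0],"turn":[0,0,0.005]},{"claw":0.05,"linear":[0,90,0],"turn":[0,0,0.005]}]}}

```text
time_s: 21.62
ee_pos: [0.5932, 0.2126, 0.0898]
eef_rot: [-3.139, -0.001, 1.64]
force: [0.1, -0.1, -2.8]
grip_width: 0.0119
```

```bash
cat > st.py <<'E'
from h import *
q,s,o=cur();c=RC.inv().apply(q-[X0,Y0,0]);print(c.round(4),o['force'].round(1),o['moment'].round(2),o['time_s'],o['grip_width'])
E
python3 st.py
```

```text
[0.0139 0.1751 0.0898] [ 0.1 -0.1 -2.8] [-0.04 -0.07 -0.03] 21.625 0.011906797368119029
```

{"fn": "play_rows", "kwargs": {"moves": [{"claw":0.05,"linear":[0,2,0],"turn":[0,0,0]},{"claw":0.05,"linear":[0,4,0],"turn":[0,0,0]},{"claw":0.05,"linear":[0,6,0],"turn":[0,0,0]},{"claw":0.05,"linear":[0,8,0],"turn":[0,0,0]},{"claw":0.05,"linear":[0,9,0],"turn":[0,0,0]},{"claw":0.05,"linear":[0,9,0],"turn":[0,0,0]}]}}

```text
time_s: 22.38
ee_pos: [0.6022, 0.2132, 0.0897]
eef_rot: [-3.139, -0.001, 1.64]
force: [0.7, 1.0, -2.2]
grip_width: 0.0121
```

```bash
python3 st.py
```

```text
[0.023  0.1751 0.0897] [ 0.7  1.  -2.2] [-0.02 -0.08 -0.01] 22.375 0.012096012969222067
```

{"fn": "play_rows", "kwargs": {"moves": [{"claw":0.05,"linear":[0,1,0],"turn":[0,0,0]},{"claw":0.05,"linear":[0,2,0],"turn":[0,0,0]},{"claw":0.05,"linear":[0,2,0],"turn":[0,0,0]}]}}

```text
time_s: 22.75
ee_pos: [0.6039, 0.2134, 0.0897]
eef_rot: [-3.138, -0.001, 1.64]
force: [-3.8, -0.3, -0.1]
grip_width: 0.0115
```

```bash
python3 st.py
```

```text
[0.0247 0.1751 0.0897] [-3.8 -0.3 -0.1] [-0.15  0.69 -0.03] 22.75 0.011542370160588893
```

{"fn": "play_rows", "kwargs": {"moves": [{"claw":0.05,"linear":[0,0.5,1.5],"turn":[0,0,0]},{"claw":0.05,"linear":[0,0.5,3],"turn":[0,0,0]},{"claw":0.05,"linear":[0,0.5,3],"turn":[0,0,0]}]}}

```text
time_s: 23.12
ee_pos: [0.6039, 0.2135, 0.0873]
eef_rot: [-3.137, -0.001, 1.64]
force: [-8.5, -1.2, 6.7]
grip_width: 0.0121
```

```bash
python3 st.py
```

```text
[0.0247 0.1752 0.0873] [-8.5 -1.2  6.7] [-0.25  1.65 -0.01] 23.125 0.012134789217612005
```

{"fn": "play_rows", "kwargs": {"moves": [{"claw":0.3,"linear":[0,0,0],"turn":[0,0,0]},{"claw":0.3,"linear":[0,0,0],"turn":[0,0,0]},{"claw":0.3,"linear":[0,0,0],"turn":[0,0,0]},{"claw":0.3,"linear":[0,0,-10],"turn":[0,0,0]},{"claw":0.3,"linear":[0,0,-30],"turn":[0,0,0]},{"claw":0.3,"linear":[0,0,-60],"turn":[0,0,0]},{"claw":0.3,"linear":[0,0,-100],"turn":[0,0,0]},{"claw":0.3,"linear":[0,0,-140],"turn":[0,0,0]}]}}

```text
time_s: 24.12
ee_pos: [0.6045, 0.2134, 0.2304]
eef_rot: [-3.139, -0.001, 1.641]
force: [-0.4, 0.7, -0.4]
grip_width: 0.0285
```

```bash
python3 st.py
```

```text
[0.0253 0.1751 0.2304] [-0.4  0.7 -0.4] [ 0.   -0.04 -0.  ] 24.125 0.028488080554723866
```

{"fn": "play_rows", "kwargs": {"moves": [{"claw":0.3,"linear":[0,-20,-40],"turn":[0,0,0]},{"claw":0.3,"linear":[0,-50,-70],"turn":[0,0,0]},{"claw":0.3,"linear":[20,-90,-90],"turn":[0,0,0]},{"claw":0.3,"linear":[40,-130,-100],"turn":[0,0,0]},{"claw":0.3,"linear":[60,-170,-100],"turn":[0,0,0]},{"claw":0.3,"linear":[90,-210,-100],"turn":[0,0,0]},{"claw":0.3,"linear":[130,-240,-100],"turn":[0,0,0]},{"claw":0.3,"linear":[130,-240,-100],"turn":[0,0,0]}]}}

```text
time_s: 25.12
ee_pos: [0.3545, 0.3278, 0.333]
eef_rot: [-3.14, -0.003, 1.644]
force: [0.2, -1.1, 0.5]
grip_width: 0.0284
```

```bash
python3 st.py; python3 look.py j
```

```text
[-0.2165  0.3059  0.333 ] [ 0.2 -1.1  0.5] [-0.03 -0.03 -0.  ] 25.125 0.028375184349805807
25.225 [0.3563 0.3262 0.3324] [ 0.4 -0.3 -0.2] [-0.11 -0.08  0.04] 0.02808477303858972
```

View pics/top_j.png

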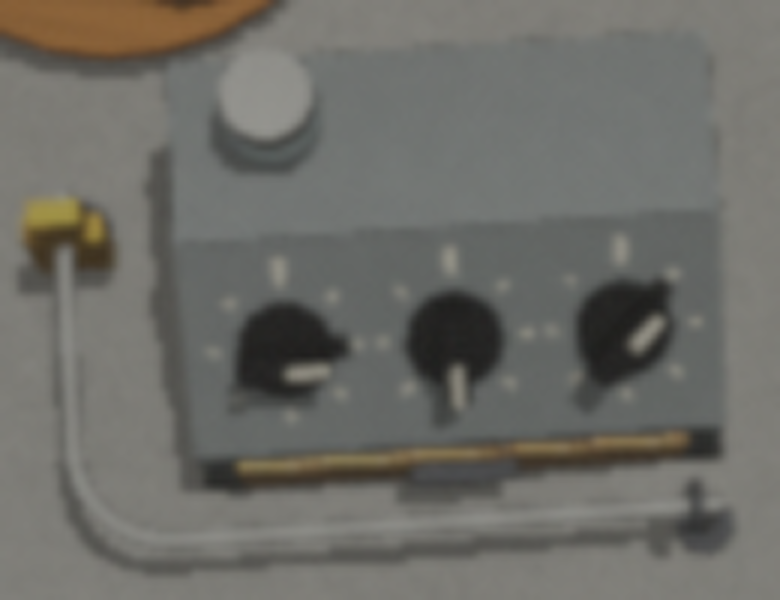

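View pics/side_j_raw.png

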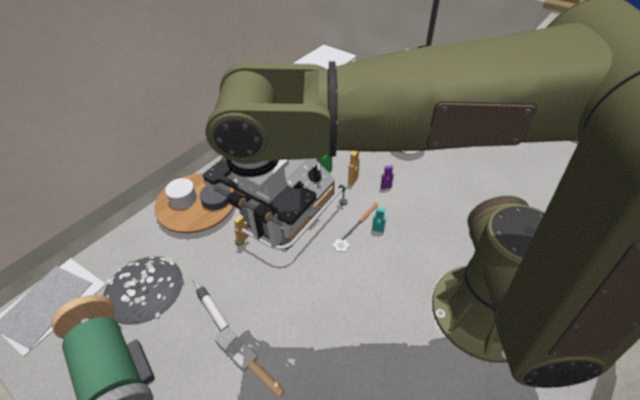

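```bash
python3 - <<'E'
from h import *
for a,b in((27,214),(78,214),(52,199),(52,228)):
    p=onz('top',232+(a+.5)/6-.5,125+(b+.5)/6-.5,.1105);print(RC.inv().apply(p-[X0,Y0,0]).round(4))
for d,e in dict(L=[(287,376),(328,372)],M=[(456,367),(460,408)],R=[(634,352),(663,318)]).items():
    q=[inpl('top',(a+.5)/6-.5+232,(b+.5)/6-.5+125,d,.036) for a,b in e]
    print(d,[x.round(1).tolist() for x in q],np.arctan2(*(q[1]-q[0])[::-1])%6.283/.7854)
a=cv2.imread('pics/top_j_raw.png');cv2.imwrite('pics/kj.png',cv2.resize(a[150:175,228:258],None,fx=20,fy=20,interpolation=2))
a=cv2.imread('pics/side_j_raw.png');cv2.imwrite('pics/kjs.png',cv2.resize(a[205:255,220:270],None,fx=11,fy=11,interpolation=2))
E
```

```text
[0.0222 0.1851 0.1105]
[0.0207 0.1627 0.1105]
[0.0283 0.1738 0.1105]
[0.0151 0.1744 0.1105]
L [[-2.7, 1.5], [-2.1, 19.2]] 1.9565549205358856
M [[-3.6, -0.6], [-22.5, -0.1]] 3.9642102442276843
R [[-2.1, 1.6], [12.5, 14.7]] 0.9342632915182078
```

View pics/kj.png

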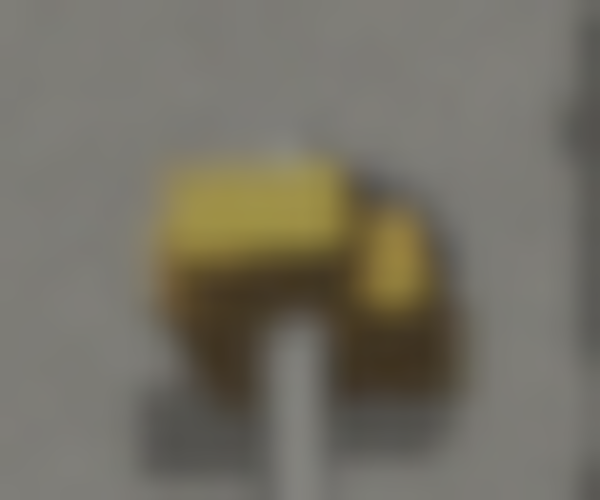

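View pics/kjs.png

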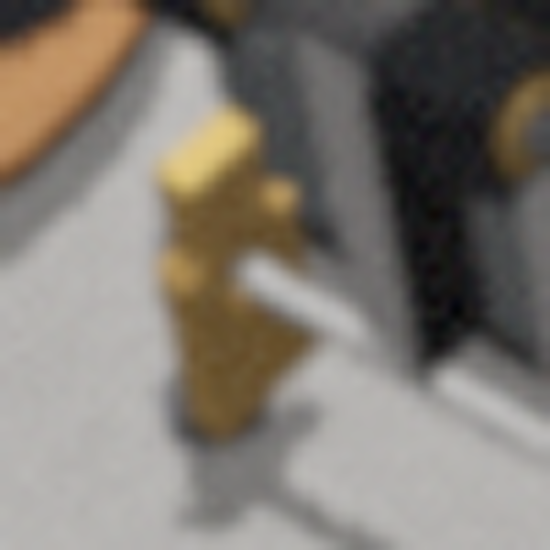

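View pics/top_j_raw.png

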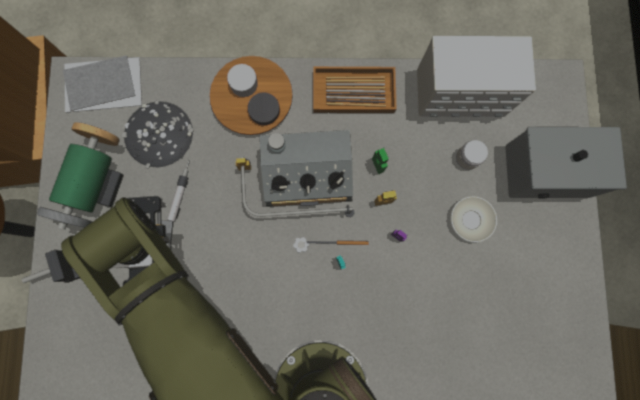

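```bash
python3 - <<'E'
from h import *
p=onz('side',220+210.5/11-.5,205+150.5/11-.5,.1105);print(RC.inv().apply(p-[X0,Y0,0]).round(4),p)
for x in(.0247,.0215): 
  P=C([x,.1751,.1105]); u=proj('side',[P])[0]; t=proj('top',[P])[0]
  print(x,((u-[220,205]+.5)*11).round(0),((t-[228,150]+.5)*20).round(0))
E
```

```text
[0.0235 0.1706 0.1105] [0.60300663 0.20883908 0.1105    ]
0.0247 [194. 160.] [247. 192.]
0.0215 [204. 166.] [248. 215.]
```

```bash
python3 - <<'E'
from h import *
p,r=kp(.0247,.1751,-np.pi/2,.15);rows(p,r,8)
E
```

```text
[-16.0, 30.0, 23.0] [-0.0, -0.0, 0.0]
[-33.0, 60.0, 45.0] [-0.0, -0.0, 0.001]
[-49.0, 90.0, 68.0] [-0.001, -0.001, 0.002]
[-65.0, 120.0, 91.0] [-0.001, -0.001, 0.002]
[-82.0, 150.0, 114.0] [-0.001, -0.001, 0.002]
[-98.0, 179.0, 136.0] [-0.002, -0.002, 0.003]
[-114.0, 209.0, 159.0] [-0.002, -0.002, 0.004]
[-130.0, 239.0, 182.0] [-0.002, -0.002, 0.004]
```

{"fn": "play_rows", "kwargs": {"moves": [{"claw":0.35,"linear":[-25,40,0],"turn":[0,0,0]},{"claw":0.35,"linear":[-50,85,5],"turn":[0,0,0]},{"claw":0.35,"linear":[-75,130,15],"turn":[0,0,0]},{"claw":0.35,"linear":[-100,175,40],"turn":[0,0,0]},{"claw":0.35,"linear":[-120,215,75],"turn":[0,0,0.004]},{"claw":0.35,"linear":[-130,239,120],"turn":[0,0,0.004]},{"claw":0.35,"linear":[-130,239,165],"turn":[-0.002,-0.002,0.004]},{"claw":0.35,"linear":[-130,239,182],"turn":[-0.002,-0.002,0.004]}]}}

```text
time_s: 26.22
ee_pos: [0.6033, 0.212, 0.1474]
eef_rot: [-3.138, 0.001, 1.636]
force: [0.5, -0.8, 0.3]
grip_width: 0.0333
```

```bash
python3 - <<'E'
from h import *
p,r=kp(.0247,.1751,-np.pi/2,.0875);rows(p,r,4)
E
```

```text
[0.0, 0.0, 15.0] [-0.001, 0.0, -0.0]
[1.0, 0.0, 30.0] [-0.002, 0.0, -0.001]
[1.0, 1.0, 45.0] [-0.002, 0.001, -0.002]
[1.0, 1.0, 60.0] [-0.003, 0.001, -0.002]
```

{"fn": "play_rows", "kwargs": {"moves": [{"claw":0.35,"linear":[0,0,15],"turn":[0,0,0]},{"claw":0.35,"linear":[1,0.5,30],"turn":[-0.002,0,0]},{"claw":0.35,"linear":[1,0.5,48],"turn":[-0.003,0,0]},{"claw":0.35,"linear":[1,0.5,60],"turn":[-0.003,0,0]},{"claw":0.35,"linear":[1,0.5,60],"turn":[-0.003,0,0]},{"claw":0.05,"linear":[1,0.5,60],"turn":[-0.003,0,0]},{"claw":0.05,"linear":[1,0.5,60],"turn":[-0.003,0,0]},{"claw":0.05,"linear":[1,0.5,60],"turn":[-0.003,0,0]}]}}

```text
time_s: 27.22
ee_pos: [0.6038, 0.2131, 0.088]
eef_rot: [3.141, 0.001, 1.636]
force: [-0.1, -0.1, 2.5]
grip_width: 0.0118
```

{"fn": "play_rows", "kwargs": {"moves": [{"claw":0.05,"linear":[0,0,0],"turn":[0,0,0]},{"claw":0.05,"linear":[0,0,0],"turn":[0,0,0]}]}}

```text
time_s: 27.48
ee_pos: [0.6038, 0.213, 0.088]
eef_rot: [3.141, 0.001, 1.636]
force: [-0.8, -0.5, 0.7]
grip_width: 0.0118
```

```bash
python3 st.py
```

```text
[0.0245 0.1748 0.088 ] [-0.8 -0.5  0.7] [-0.03 -0.04  0.02] 27.475 0.011836282108818015
```

{"fn": "play_rows", "kwargs": {"moves": [{"claw":0.05,"linear":[0,1,0.5],"turn":[0,0,0]},{"claw":0.05,"linear":[0,1,0.5],"turn":[0,0,0]}]}}

```text
time_s: 27.72
ee_pos: [0.6039, 0.2131, 0.0878]
eef_rot: [-3.14, 0.001, 1.636]
force: [-9.0, -1.1, 8.5]
grip_width: 0.0117
```

```bash
python3 st.py
```

```text
[0.0247 0.1748 0.0878] [-9.  -1.1  8.5] [-0.41  1.84 -0.07] 27.725 0.011651865089597828
```

{"fn": "play_rows", "kwargs": {"moves": [{"claw":0.05,"linear":[0,-0.4,0],"turn":[0,0,0]},{"claw":0.05,"linear":[0,-0.4,0],"turn":[0,0,0]}]}}

```text
time_s: 27.98
ee_pos: [0.6036, 0.213, 0.0879]
eef_rot: [-3.14, 0.001, 1.636]
force: [-1.0, -0.2, 2.5]
grip_width: 0.012
```

{"fn": "play_rows", "kwargs": {"moves": [{"claw":0.18,"linear":[0,0,0],"turn":[0,0,0]},{"claw":0.25,"linear":[0,0,0],"turn":[0,0,0]},{"claw":0.35,"linear":[0,0,0],"turn":[0,0,0]},{"claw":0.35,"linear":[0,0,0],"turn":[0,0,0]},{"claw":0.35,"linear":[0,0,-10],"turn":[0,0,0]},{"claw":0.35,"linear":[0,0,-30],"turn":[0,0,0]},{"claw":0.35,"linear":[0,0,-70],"turn":[0,0,0]},{"claw":0.35,"linear":[0,0,-120],"turn":[0,0,0]}]}}

```text
time_s: 28.98
ee_pos: [0.6035, 0.2131, 0.2102]
eef_rot: [-3.14, 0.001, 1.636]
force: [-0.3, 0.5, 0.0]
grip_width: 0.0328
```

{"fn": "play_rows", "kwargs": {"moves": [{"claw":0.35,"linear":[0,0,-40],"turn":[0,0,0]},{"claw":0.35,"linear":[0,-40,-80],"turn":[0,0,0]},{"claw":0.35,"linear":[20,-90,-110],"turn":[0,0,0]},{"claw":0.35,"linear":[40,-130,-120],"turn":[0,0,0]},{"claw":0.35,"linear":[60,-170,-120],"turn":[0,0,0]},{"claw":0.35,"linear":[90,-210,-120],"turn":[0,0,0]},{"claw":0.35,"linear":[130,-240,-120],"turn":[0,0,0]},{"claw":0.35,"linear":[130,-240,-120],"turn":[0,0,0]}]}}

```text
time_s: 29.98
ee_pos: [0.3538, 0.3289, 0.3323]
eef_rot: [3.141, -0.001, 1.639]
force: [0.5, -0.2, 0.5]
grip_width: 0.033
```

```bash
python3 st.py; python3 look.py k; python3 - <<'E'
from h import *
a=cv2.imread('pics/top_k_raw.png');b=cv2.imread('pics/top_j_raw.png');f=lambda a:cv2.resize(a[150:175,228:246],None,fx=20,fy=20,interpolation=2)
cv2.imwrite('pics/kk.png',np.hstack([f(b),f(a)]))
for n in 'jk':
    g=cv2.imread(f'pics/top_{n}_raw.png')[150:175,228:258].astype(float);y=np.clip((g[...,1]+g[...,2])/2-g[...,0]-35,0,None);Y,X=np.mgrid[:25,:30];print((y*X).sum()/y.sum(),(y*Y).sum()/y.sum())
E
```

```text
[-0.2171  0.3071  0.3323] [ 0.5 -0.2  0.5] [-0.07 -0.1   0.03] 29.975 0.03304661782895218
30.075 [0.3557 0.3273 0.3316] [-0.6 -0.5  0. ] [ 0.03 -0.06 -0.01] 0.03309088259951027
13.798303229337712 10.9168035030104
13.78595041322314 10.954545454545455
```

View pics/kk.png

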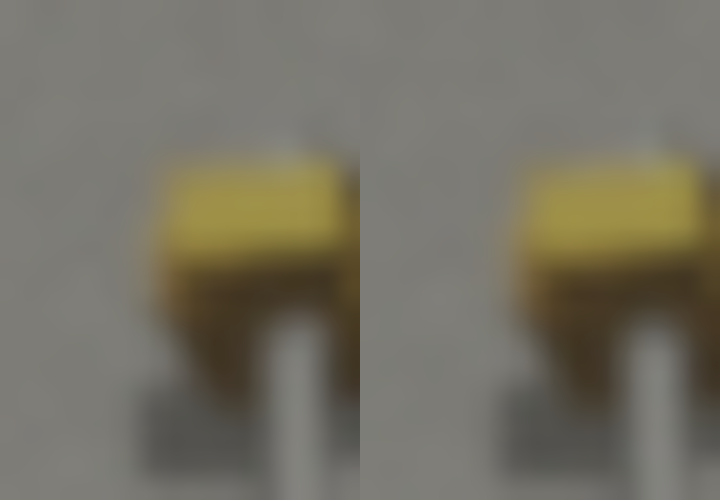

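View pics/top_k_raw.png

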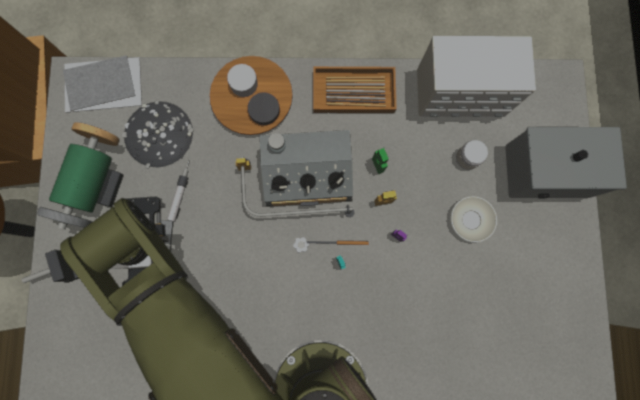

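```bash
python3 -c "
from h import *
print(hand_in())"
```

```text
the job is handed in; nothing more can be done
None
```

I set the dials to 2 - 4 - 1, then ran the keeper along the bar and round the bend to the far stop. I let go, moved the arm clear and handed the job in at about 30 s; no verdict was reported.

**Dials:** the last top picture I measured gave 1.96, 3.96 and 0.93 ticks (left, middle, right). The gripper's own angles at release were on the code to within 0.004 rad. An early side-view reading of the right dial gave 1.39 ticks. That was a badly picked line; measured again it came to 0.95.

**Keeper:** the gripper met the stop at chest x ≈ 24.7 mm, against the 24 mm given. The first top-view reading after release put the keeper about 3 mm short (21–22 mm), and the side view gave 23.5 mm. I gripped it again and pushed 1 mm. The stop resisted with 9 N, so I eased off and let go. The picture afterwards matched the earlier one to within 0.04 pixel (about 0.1 mm), so I put the difference down to camera bias.

**Calibration:** the two cameras disagreed on the chest's position by about 5 mm. The pose I used fell between the two, corrected by feel while gripping the dials.

**Rest of the bench:** in the last top picture everything in view sits where it started. The arm hides the bench brush and part of the handpiece in that picture. The gripper never came lower than about 0.33 m on that side. The highest force shown by any reading I took was about 13 N.

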